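# Weigh out potatoes on the spring scale by the back gate

## Robot

A 6-joint arm with a two-finger parallel gripper is mounted at the origin on the work surface. World frame = base frame: x ahead of the robot, y to its left, z up, the work surface at z = 0. Lengths are in m, angles in degrees, forces in N, time in s.
With the tool pointing down it reaches from about 0.35 to 0.875 m from the base axis. Payload 4.2 kg.
Tool frame: the origin (TCP) lies midway between the tips of the shut fingers; the grasp point (between the pads) lies 19 mm behind it; z points along the fingers, y is the direction in which the jaws open and shut (so a half turn about z gives the same grasp; the last joint's range is limited). The gripper opens to 87 mm and grips with 3 to 60 N. Pads are 19 mm wide; open, the fingers measure 117 mm over their backs; the gripper's body (75 mm by 190 mm) begins 51 mm behind the grasp point.
Start: joints at [-49.24, 22.042, 0.453, 0, -68.411, -14.817], TCP at [0.273, -0.562, 0.223] pointing down, gripper open.
Joint ranges: [-179.83, 179.83], [-69.29, 118.12], [-61.27, 80.66], [-181.25, 117.63], [-171.15, -9.14], [-177.46, 177.46]. Speed limits (degrees/s): [159.86, 159.86, 180, 180, 180, 180].

## Interface

Orientations are given as a 3x3 rotation matrix whose columns are the frame's x, y, z axes.
In Python, from station import sense, capture, calibration, finish_job gives the robot as it stands.
- The arm moves only by the tool carry_out, never from a script. Its argument "commands" is one flat list of numbers, 6 for each row, row after row: the shift along the tool's x, y, z in mm, then the turn, a rotation vector about the tool's x, y, z in rad. A call has 1 to 5 rows; each row shifts and turns the pose as measured when the row begins, along the tool's axes as they then stand; what a row does not reach is not made up. A row lasts 1/8 s, in which the tool goes at most 62.5 mm and 10.7 degrees, less where a joint would pass 70% of its speed; a pose out of reach is approached as far as the arm can. A call is refused whole if a number of a shift passes 62.5 or a number of a turn 0.188, either way. A call with a gripper value outside its range is refused whole. "grip" is the finger opening in mm, from 0 to 87, set as the call begins (left out, the last holds). The fingers move at their own pace and stop on an object; the grip force is fixed at half the most. Time passes only in rows, so rows that do not move let the fingers close. It gives the time, the measured TCP pose, the force and the opening at its end, in the units of the state.
- sense(): the state, without advancing time (a new reading comes with each control period).
- capture(name): name is "side" or "top"; returns the picture (480x640x3 uint8, red, green, blue); there is no depth.
- calibration(name): a dict with "fx", "fy", "cx", "cy" (pixels), "dist" ([k1, k2, p1, p2, k3] as OpenCV has them; the pictures are not rectified), "rvec" (rotation vector, rad) and "tvec" (3), from world to camera coordinates, as OpenCV has them. Camera axes: x right, y down, z forward; pixel columns grow to the right and rows downward; lengths in m; the calibration is good to about 2 mm. A picture is of the moment at which its call begins. calibration takes no time and is no camera call.
- finish_job(): hands the job in, once; it reports no verdict.
The state is a dict: "time_s": time; "joints": joint angles; "joint_velocities": joint speeds; "effort": joint torques, N m; "tcp_pos": TCP position; "ee_rot": TCP orientation; "wrist_force": force on the tool from outside, world axes, zero at the start; "moment": the same for the moment, N m; "gripper_width": opening from 0.0 (shut) to 1.0 (fully open).
Only numpy, scipy, OpenCV 4.12 (cv2) and the standard library are available. Lean on these libraries where they do the work, as an engineer would, in place of code of your own. Each camera call takes 0.05 s, during which the arm holds its last target.

## Task

First take the wooden spoon that lies across the hanging purple colander and lay it flat in the shallow wooden tray, beside the short spoon. Then pour potatoes from the aluminium scoop into the colander until their weight sinks it onto its stop, letting no potato end up anywhere but in the colander or the scoop. Finally stand the scoop upright on the bare table and let go; leave the other things where they are.

Things in the scene. Friction and masses are not known exactly. Their poses are not given: they have to be found in the camera images.
- scale: Spring scale, fixed. Origin on the table under the centre of the hanging colander. Base plate 12 mm thick, x -80 to +140, y +-70 mm. At x = +125 mm stand two guide posts (y = +-31 mm) with a crosshead and spring tube, 237 mm high; nothing stands above the colander. A rubber-topped stop, 30 mm high, stands under the colander.
- pan_mid (a point): Point on the axis of the purple plastic colander (the scale's pan), 30 mm above its inner floor, 31 mm below its rim. Colander: round, 156 mm across at the rim (inner 148), 100 at the bottom, 65 mm high, wall 4 mm. With the pan up its rim is 120 mm above the table, its underside 55 mm. It moves straight down with the pan and holds all six potatoes.
- pan (a joint): Sinking of the pan in m: 0 = up (empty, held against its upper stop by the spring), 0.025 = down on its hard stop. Spring: it starts to sink at about 60 g and reaches the stop at about 140 g, that is with four or five potatoes; pouring all six always does it. The spoon alone does not sink it.
- long_spoon: Long wooden spoon, 220 mm long, lying flat across the colander's rim at the start. Origin: middle of its length and width, on its flat underside; x along it towards the bowl, z up. Handle 16 mm wide, 12 mm thick (bowl equally thick); bowl a flat disc 44 mm across at the +x end (x 66 to 110 mm). 35 g.
- long_spoon_grip (a point): Point on the long spoon's handle near its centre of mass: 20 mm from its middle towards the bowl, at half thickness (6 mm above the underside).
- tray: Shallow wooden tray, fixed. Origin: centre of its underside; x along its length, z up. Outside 290 x 170 mm, 16 mm high, walls and floor 6 mm. The short spoon lies in its +y half; its -y half is empty.
- short_spoon: Short wooden spoon, 150 mm long, lying in the tray's +y half roughly along the tray. Handle 13 mm wide, 10 mm thick, bowl 34 mm across at +x. Origin: middle of its length, on its underside. To be left alone.
- scoop: Open-nosed aluminium scoop with a wooden bridge handle, on the table, holding the six potatoes. Origin on its underside, x towards the open nose, z up. Trough x -88 to +86 mm, 96 mm wide; side walls 60 mm high to x = 32 mm, then about 40. Floor 3 mm thick, flat to x = 30 mm, then rising at 0.2 rad to the nose, which keeps the potatoes in while level. 0.2 kg empty, 0.4 loaded.
- scoop_handle (a point): Best grip point of the scoop's handle: 112 mm above the scoop's underside, 20 mm behind its origin, near the loaded centre of mass. The handle is a straight bar along the scoop's x axis, 20 mm wide, 16 mm high, free from 45 mm behind this point to 40 mm before it, with only the open trough beneath.
- scoop_nose (a point): Middle of the scoop's pouring edge: 86 mm before its origin, 13 mm above its underside, on its centre line. Potatoes start to roll out over it when the nose is tipped down more than about 0.25 rad; at 0.9 rad all have left.
- mug: White ceramic mug, 80 mm across, 90 mm high, between the robot and the scale. Bystander. Origin under its centre.
- can: Plain steel can, 66 mm across, 100 mm high. Bystander. Origin under its centre.
- bottle: Brown glass bottle, 60 mm across, 170 mm high. Bystander. Origin under its centre. Fixed to the table, outside the work area: a lidded pot (134 mm high) and a jar (110 mm) at the far left and right, a 130 mm high crate at the left edge, a jerrycan (240 mm) at the right edge, plates at the far edge.
- potato1: Potato 1 of six alike: egg-round, 33 mm thick, 39 mm long, about 35 g (30 to 44), in the scoop at the start. Origin at its centre.
- potato2: Potato 2 of six alike: egg-round, 33 mm thick, 39 mm long, about 35 g (30 to 44), in the scoop at the start. Origin at its centre.
- potato3: Potato 3 of six alike: egg-round, 33 mm thick, 39 mm long, about 35 g (30 to 44), in the scoop at the start. Origin at its centre.
- potato4: Potato 4 of six alike: egg-round, 33 mm thick, 39 mm long, about 35 g (30 to 44), in the scoop at the start. Origin at its centre.
- potato5: Potato 5 of six alike: egg-round, 33 mm thick, 39 mm long, about 35 g (30 to 44), in the scoop at the start. Origin at its centre.
- potato6: Potato 6 of six alike: egg-round, 33 mm thick, 39 mm long, about 35 g (30 to 44), in the scoop at the start. Origin at its centre.

How it is judged (in metres and radians):
On the way, in this order (a step that is already met when the one before it is completed fails the run):
1. the long spoon lies flat in the tray (x of long_spoon in the frame of tray between -0.04 and 0.04 m and y of long_spoon in the frame of tray between -0.08 and 0.08 m and z of long_spoon in the frame of tray below 0.011 m and angle between long_spoon's own z axis and vertical below 0.1 rad and linear speed of long_spoon below 0.03 m/s), for 0.2 s.
2. the potatoes' weight has sunk the colander onto its stop (value of joint pan above 0.0235 m and ((horizontal distance between potato1 and pan_mid below 0.076 m and z of potato1 in the frame of pan_mid between -0.026 and 0.05 m) or (x of potato1 in the frame of scoop between -0.09 and 0.09 m and y of potato1 in the frame of scoop between -0.05 and 0.05 m and z of potato1 in the frame of scoop between 0.005 and 0.075 m)) and ((horizontal distance between potato2 and pan_mid below 0.076 m and z of potato2 in the frame of pan_mid between -0.026 and 0.05 m) or (x of potato2 in the frame of scoop between -0.09 and 0.09 m and y of potato2 in the frame of scoop between -0.05 and 0.05 m and z of potato2 in the frame of scoop between 0.005 and 0.075 m)) and ((horizontal distance between potato3 and pan_mid below 0.076 m and z of potato3 in the frame of pan_mid between -0.026 and 0.05 m) or (x of potato3 in the frame of scoop between -0.09 and 0.09 m and y of potato3 in the frame of scoop between -0.05 and 0.05 m and z of potato3 in the frame of scoop between 0.005 and 0.075 m)) and ((horizontal distance between potato4 and pan_mid below 0.076 m and z of potato4 in the frame of pan_mid between -0.026 and 0.05 m) or (x of potato4 in the frame of scoop between -0.09 and 0.09 m and y of potato4 in the frame of scoop between -0.05 and 0.05 m and z of potato4 in the frame of scoop between 0.005 and 0.075 m)) and ((horizontal distance between potato5 and pan_mid below 0.076 m and z of potato5 in the frame of pan_mid between -0.026 and 0.05 m) or (x of potato5 in the frame of scoop between -0.09 and 0.09 m and y of potato5 in the frame of scoop between -0.05 and 0.05 m and z of potato5 in the frame of scoop between 0.005 and 0.075 m)) and ((horizontal distance between potato6 and pan_mid below 0.076 m and z of potato6 in the frame of pan_mid between -0.026 and 0.05 m) or (x of potato6 in the frame of scoop between -0.09 and 0.09 m and y of potato6 in the frame of scoop between -0.05 and 0.05 m and z of potato6 in the frame of scoop between 0.005 and 0.075 m))), for 0.3 s.
At the end, for the whole second after the job is handed in: Pan on its stop (sunk over 23.5 of 25 mm); each potato in the colander or scoop; long spoon flat in the tray (middle within 40 mm lengthwise, 80 mm crosswise of the tray's centre, tilt under 0.1 rad); scoop upright on the table (within 6 mm, tilt under 0.08 rad); all at rest (all of step 1 and all of step 2 and height (world z) of scoop between -0.004 and 0.006 m and angle between scoop's own z axis and vertical below 0.08 rad and linear speed of scoop below 0.03 m/s); the robot touches nothing.
It fails at once if a bystander (mug, can, bottle, short spoon) is shoved more than 40 mm or knocked over (distance of any of mug, can, bottle, short_spoon from where it was at the start of the episode above 0.04 m or angle between any of mug, can, bottle, short_spoon's own z axis and vertical above 0.5 rad).
It also fails if it takes over 67 s, if anything falls off the work surface, if the arm or the gripper's body presses on something with over 40 N, if the wrist force passes 120 N, or if a joint passes its speed limit or range.

## Working session

There is one attempt and no reset: what is moved stays moved. The work goes in short steps, Python scripts to look and compute and a tool call to move; the robot and the scene stay as the last step left them, time stands still between calls to the robot, and variables do not carry over. Pictures are saved under pics/ and viewed, and the job is handed in when it is done.

Besides the shell and the picture viewer there is one more tool, called after ">>>" as name(argument=value, ...) on one line, values as JSON. carry_out: Moves the arm, as the interface text tells. Its arguments: {"type":"object","properties":{"commands":{"type":"array"},"grip":{"type":"number"}},"required":["commands"]}

```bash
mkdir -p pics; ls; python3 - <<'E'
from station import *
import cv2
for n in("side","top"):
    im=capture(n); cv2.imwrite(f"pics/{n}0.png",im[:,:,::-1]); print(calibration(n))
print(sense())
E
```

```text
pics
{'fx': 474.5688768942658, 'fy': 474.5688768942658, 'cx': 318.2729128517325, 'cy': 234.4047215971663, 'dist': array([-0.04646814,  0.        ,  0.        ,  0.        ,  0.        ]), 'rvec': array([ 0.55478902, -2.70548616,  1.12803059]), 'tvec': array([0.48154694, 0.19888198, 0.94812919])}
{'fx': 547.0040043361059, 'fy': 547.0040043361059, 'cx': 328.174913271623, 'cy': 245.46970644334215, 'dist': array([-0.04998287,  0.        ,  0.        ,  0.        ,  0.        ]), 'rvec': array([ 2.13744182, -2.11728973,  0.2226917 ]), 'tvec': array([0.00424507, 0.53119729, 1.34030707])}
{'time_s': 0.1, 'joints': array([-4.92415175e+01,  2.20873424e+01,  3.86314871e-01, -2.48127803e-02,
       -6.84132891e+01, -1.48159691e+01]), 'joint_velocities': array([-0.01657097, -0.1203891 ,  0.17264316,  0.16926304, -0.07741515,
        0.10701672]), 'effort': array([-1.14698716e-03, -3.91689777e+01,  1.87934804e+01,  4.23198849e+00,
        1.34239750e-02, -8.61206513e-05]), 'tcp_pos': array([ 0.2731769 , -0.56151816,  0.22155109]), 'ee_rot': array([[-8.99303230e-01, -4.37324486e-01, -9.97564608e-04],
       [-4.37325607e-01,  8.99301488e-01,  1.77418256e-03],
       [ 1.21217858e-04,  2.03178866e-03, -9.99997929e-01]]), 'wrist_force': array([-0.32611574, -0.36925831, -1.25334619]), 'moment': array([ 0.02455985,  0.01518433, -0.04735131]), 'gripper_width': 1.000327649313662}
```

View pics/top0.png

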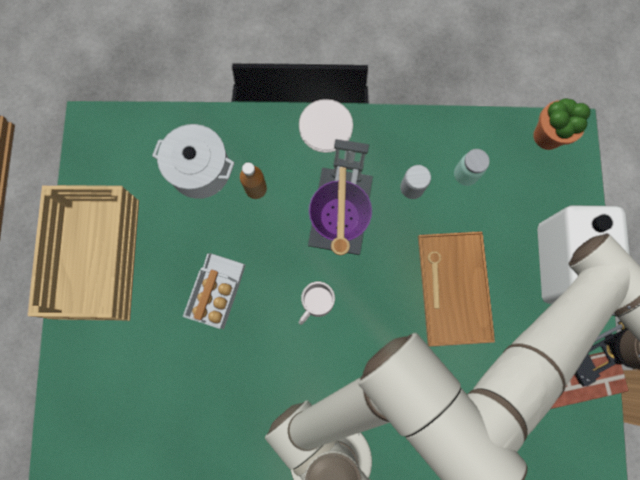

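View pics/side0.png

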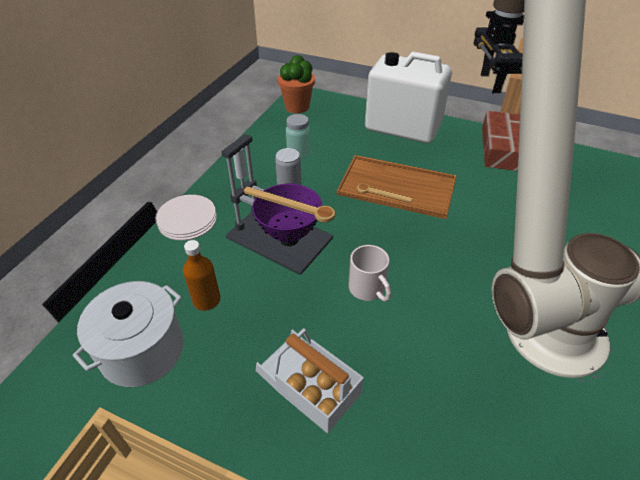

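The top view shows the colander at (340,212) with the spoon across it, bowl toward the robot at (340,246). The tray is at (457,288), and the scoop at (213,292) has its nose up, toward +x. The mug is at (318,298), the can at (416,180) and the bottle at (254,182).

```bash
cat > h.py <<'E'
import numpy as np, cv2
from station import sense,capture,calibration
def cal(n):
    c=calibration(n);K=np.array([[c['fx'],0,c['cx']],[0,c['fy'],c['cy']],[0,0,1]]);return K,c['dist'],cv2.Rodrigues(c['rvec'])[0],np.array(c['tvec'])
def ray(n,px):
    K,d,R,t=cal(n);u=cv2.undistortPoints(np.array(px,float).reshape(-1,1,2),K,d).reshape(-1,2)
    return -R.T@t, np.c_[u,np.ones(len(u))]@R
def plane(n,px,z):
    o,r=ray(n,px);return o+r*((z-o[2])/r[:,2])[:,None]
def proj(n,p):
    c=calibration(n);K,d,R,t=cal(n);return cv2.projectPoints(np.array(p,float).reshape(-1,1,3),c['rvec'],t,K,d)[0].reshape(-1,2)
def tri(a,b):
    (o1,r1),(o2,r2)=ray("top",a),ray("side",b);r1=r1[0];r2=r2[0]
    s=np.linalg.lstsq(np.c_[r1,-r2],o2-o1,rcond=None)[0];p,q=o1+s[0]*r1,o2+s[1]*r2
    return (p+q)/2,np.linalg.norm(p-q)
def mask(im,lo,hi,box):
    h=cv2.cvtColor(im,cv2.COLOR_RGB2HSV);m=cv2.inRange(h,np.array(lo),np.array(hi));k=np.zeros_like(m);x0,y0,x1,y1=box;k[y0:y1,x0:x1]=1;m=m*k
    n,l,s,_=cv2.connectedComponentsWithStats(m)
    return (l==1+np.argmax(s[1:,4])).astype(np.uint8)*255
def cont(m): return max(cv2.findContours(m,cv2.RETR_EXTERNAL,cv2.CHAIN_APPROX_NONE)[0],key=cv2.contourArea).reshape(-1,2)
def rect(P): return cv2.minAreaRect((P[:,:2]*1000).astype(np.float32))
E
python3 - <<'E'
from h import *
im=cv2.imread("pics/top0.png")[:,:,::-1].copy()
h=cv2.cvtColor(im,cv2.COLOR_RGB2HSV)
for p in[(342,190),(340,246),(325,215),(204,298),(440,320),(436,280),(200,320)]:print(p,h[p[1],p[0]])
for nm,lo,hi,box,z in[("spoon",(8,70,110),(25,200,255),(300,150,380,260),.132),("pan",(130,80,30),(165,255,255),(300,160,380,260),.12),("tray",(5,60,60),(22,255,255),(405,220,510,360),.016),("handle",(3,150,90),(14,255,255),(185,255,225,325),.12)]:
    m=mask(im,lo,hi,box);P=plane("top",cont(m),z)
    r=rect(P);print(nm,r);print(cv2.boxPoints(r).round(0).tolist())
    if nm=="spoon":
        import numpy as np
        ys,xs=np.nonzero(m);Q=plane("top",np.c_[xs,ys],z);l,c=Q[:,0].min(),Q[:,0].max();print(l,c,Q[Q[:,0]<l+.02].mean(0),Q[Q[:,0]>c-.02].mean(0), Q[abs(Q[:,0]-l-.1)<.01].mean(0))
big=cv2.resize(im[240:340,170:270],(800,800),interpolation=cv2.INTER_CUBIC)[:600]
cv2.imwrite("pics/sc.png",big[:,:,::-1])
E
```

```text
(342, 190) [ 20  85 194]
(340, 246) [ 14 132 158]
(325, 215) [142 136 133]
(204, 298) [ 14 134 165]
(440, 320) [ 14 128 164]
(436, 280) [ 20  90 193]
(200, 320) [  6   9 148]
spoon ((603.9257202148438, -17.20326805114746), (218.00534057617188, 43.11869430541992), 0.3928987383842468)
[[495.0, 4.0], [495.0, -40.0], [713.0, -38.0], [713.0, 5.0]]
0.4948923948771093 0.7129979882387655 [ 0.50627018 -0.01766182  0.132     ] [ 0.7030757 -0.0234106  0.132    ] [ 0.59417585 -0.01928271  0.132     ]
pan ((607.8092651367188, 23.794628143310547), (68.10960388183594, 147.22885131835938), 88.2892837524414)
[[533.0, -8.0], [680.0, -12.0], [682.0, 56.0], [535.0, 60.0]]
tray ((431.15155029296875, -321.9132385253906), (289.0898742675781, 171.68284606933594), 3.7535765171051025)
[[281.0, -246.0], [293.0, -417.0], [581.0, -398.0], [570.0, -227.0]]
handle ((352.2047119140625, 304.2405090332031), (0.0, 0.0), 0.0)
[[352.0, 304.0], [352.0, 304.0], [352.0, 304.0], [352.0, 304.0]]
```

View pics/sc.png

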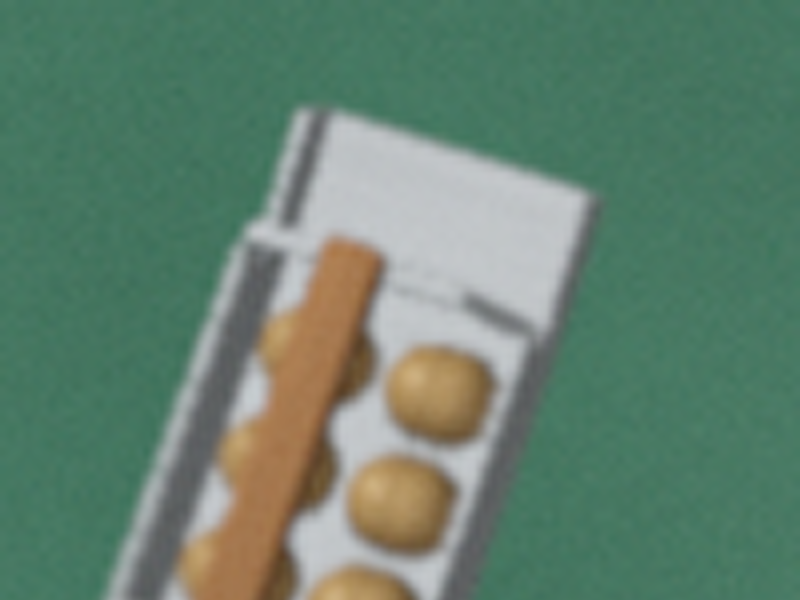

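```bash
python3 - <<'E'
from h import *
im=cv2.imread("pics/top0.png")[:,:,::-1].copy()
h=cv2.cvtColor(im,cv2.COLOR_RGB2HSV)
for n,f in(("top",im),("side",cv2.imread("pics/side0.png")[:,:,::-1].copy())):
    h=cv2.cvtColor(f,cv2.COLOR_RGB2HSV)
    for p in ([(204,298),(212,275),(225,289),(207,285)] if n=="top" else [(315,360),(297,382),(312,367)]): print(n,p,h[p[1],p[0]])
# colander
m=cv2.inRange(cv2.cvtColor(im,cv2.COLOR_RGB2HSV),(130,80,30),(165,255,255));m[:165]=0;m[250:]=0;m[:,:305]=0;m[:,375:]=0
ys,xs=np.nonzero(m);hull=cv2.convexHull(np.c_[xs,ys].astype(np.int32)).reshape(-1,2)
P=plane("top",hull,.12);print("circle",cv2.minEnclosingCircle((P[:,:2]*1000).astype(np.float32)))
m=mask(im,(4,125,60),(15,255,255),(185,255,225,330));P=plane("top",cont(m),.12);r=rect(P);print("handle",r,cv2.boxPoints(r).tolist(),cv2.boundingRect(m))
# scoop nose corners & front arch
q=lambda x,y:(170+x/8,240+y/8)
print("nose",plane("top",[q(300,108),q(595,195)],.04), plane("top",[q(345,240)],.12))
cv2.imwrite("pics/s2.png",cv2.resize(cv2.imread("pics/side0.png")[300:450,230:390],(800,750),interpolation=3)[:600])
cv2.imwrite("pics/s3.png",cv2.resize(cv2.imread("pics/side0.png")[120:280,210:370],(600,600),interpolation=3))
E
```

```text
top (204, 298) [ 14 134 165]
top (212, 275) [ 15 138 168]
top (225, 289) [ 18 120 177]
top (207, 285) [ 15 133 173]
side (315, 360) [ 13 152 163]
side (297, 382) [ 18 147 142]
side (312, 367) [ 17 149 149]
circle ((606.0995483398438, -17.327852249145508), 77.42290496826172)
handle ((396.5189514160156, 299.5390625), (21.30982208251953, 116.78289031982422), 74.10089874267578) [[337.4423828125, 305.2877502441406], [449.7578125, 273.2957458496094], [455.59552001953125, 293.7903747558594], [343.28009033203125, 325.7823791503906]] (195, 271, 22, 48)
nose [[0.50900489 0.31720558 0.04      ]
 [0.48195458 0.22195088 0.04      ]] [[0.4548766  0.28508107 0.12      ]]
```

View pics/s2.png

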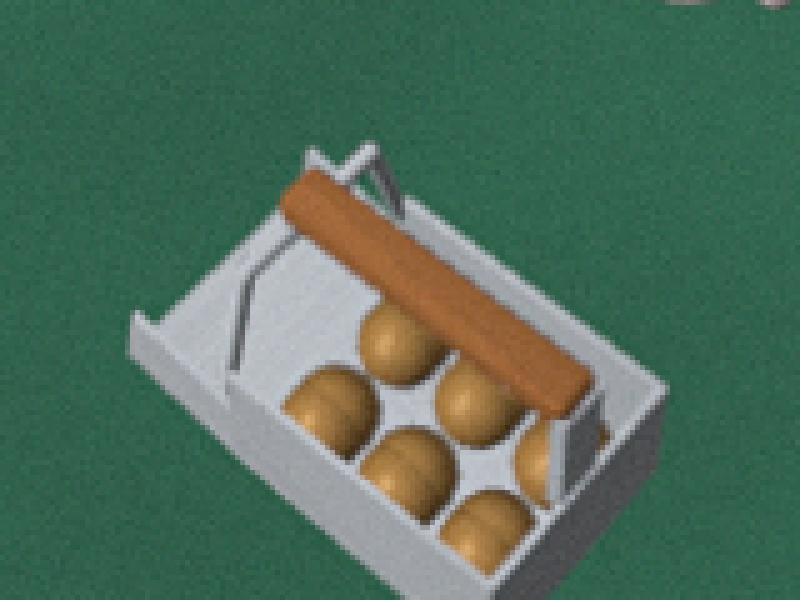

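View pics/s3.png

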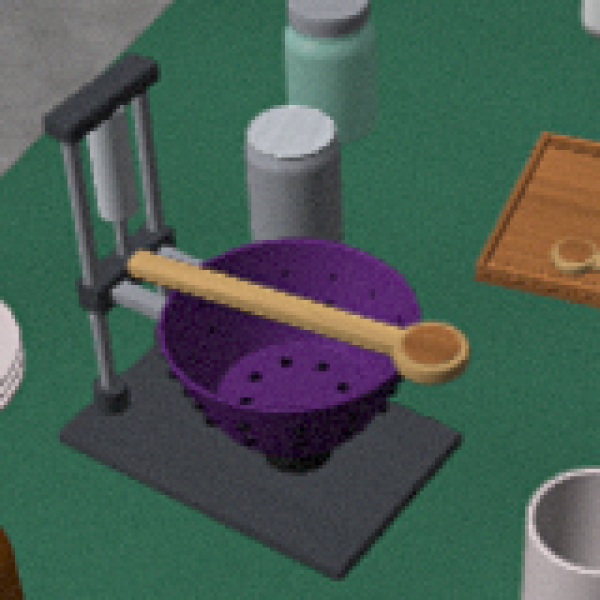

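```bash
cat >> h.py <<'E'
from scipy.spatial.transform import Rotation as Ro
def down(yaw,pitch=0):
    # tool x at world yaw (deg), pointing down; pitch deg: scoop nose (tool +x) down
    y=np.radians(yaw);R=np.array([[np.cos(y),np.sin(y),0],[np.sin(y),-np.cos(y),0],[0,0,-1.]])
    return R@Ro.from_rotvec([0,-np.radians(pitch),0]).as_matrix()
def plan(p,R,n,s=None):
    s=s or sense();p0=np.array(s['tcp_pos']);R0=np.array(s['ee_rot']);w=Ro.from_matrix(R0.T@R).as_rotvec()
    d=R0.T@(np.array(p)-p0);print("t",round(s['time_s'],2),"tcp",p0.round(4),"total tool mm",(d*1000).round(1),"rot",w.round(3),"J",np.round(s['joints'],0),"F",np.round(s['wrist_force'],1),"w",round(s['gripper_width']*87,1))
    out=[]
    for i in range(n):
        Ri=R0@Ro.from_rotvec(w*i/n).as_matrix();a=Ri.T@(np.array(p)-p0)/n*1000
        out+=list(a.round(0).astype(int))+list((w/n).round(3))
        if i%5==4 or i==n-1: print([float(x) for x in out]);out=[]
E
python3 - <<'E'
from h import *
print(plane("top",[(352,147),(362,143),(335,144)],.237))
plan([.584,-.020,.20],down(178.3),13)
E
```

```text
[[ 0.72460903 -0.0404982   0.237     ]
 [ 0.73466182 -0.06342038  0.237     ]
 [ 0.73129215 -0.00162261  0.237     ]]
t 0.1 tcp [ 0.2732 -0.5615  0.2216] total tool mm [-516.3  351.    22.2] rot [ 0.002 -0.001  0.482] J [-49.  22.   0.  -0. -68. -15.] F [-0.3 -0.4 -1.3] w 87.0
[-40.0, 27.0, 2.0, 0.0, -0.0, 0.037, -39.0, 28.0, 2.0, 0.0, -0.0, 0.037, -38.0, 30.0, 2.0, 0.0, -0.0, 0.037, -36.0, 31.0, 2.0, 0.0, -0.0, 0.037, -35.0, 33.0, 2.0, 0.0, -0.0, 0.037]
[-34.0, 34.0, 2.0, 0.0, -0.0, 0.037, -33.0, 35.0, 2.0, 0.0, -0.0, 0.037, -31.0, 36.0, 2.0, 0.0, -0.0, 0.037, -30.0, 37.0, 2.0, 0.0, -0.0, 0.037, -29.0, 39.0, 2.0, 0.0, -0.0, 0.037]
[-27.0, 40.0, 2.0, 0.0, -0.0, 0.037, -26.0, 41.0, 2.0, 0.0, -0.0, 0.037, -24.0, 41.0, 2.0, 0.0, -0.0, 0.037]
```

>>> carry_out(commands=[-40, 27, 2, 0, 0, 0.037, -39, 28, 2, 0, 0, 0.037, -38, 30, 2, 0, 0, 0.037, -36, 31, 2, 0, 0, 0.037, -35, 33, 2, 0, 0, 0.037], grip=45)

```text
time_s: 0.72
tcp_pos: [0.3946, -0.3495, 0.2082]
ee_rot: [[-0.968, -0.252, -0.005], [-0.252, 0.968, 0.005], [0.003, 0.006, -1.0]]
wrist_force: [1.1, -0.3, 0.3]
gripper_width: 0.551
```

>>> carry_out(commands=[-34, 34, 2, 0, 0, 0.037, -33, 35, 2, 0, 0, 0.037, -31, 36, 2, 0, 0, 0.037, -30, 37, 2, 0, 0, 0.037, -29, 39, 2, 0, 0, 0.037])

```text
time_s: 1.35
tcp_pos: [0.519, -0.1354, 0.197]
ee_rot: [[-0.998, -0.063, -0.007], [-0.063, 0.998, 0.006], [0.007, 0.007, -1.0]]
wrist_force: [0.5, 0.2, -0.6]
gripper_width: 0.516
```

```bash
python3 - <<'E'
from h import *
plan([.584,-.020,.20],down(178.3),5)
E
```

```text
t 1.35 tcp [ 0.519  -0.1354  0.197 ] total tool mm [-72.1 111.1  -2.8] rot [ 0.006 -0.007  0.093] J [  2.  15. -14.  -0. -62. -89.] F [ 0.5  0.2 -0.6] w 44.9
[-14.0, 22.0, -1.0, 0.001, -0.001, 0.019, -14.0, 22.0, -1.0, 0.001, -0.001, 0.019, -14.0, 23.0, -1.0, 0.001, -0.001, 0.019, -13.0, 23.0, -1.0, 0.001, -0.001, 0.019, -13.0, 23.0, -1.0, 0.001, -0.001, 0.019]
```

>>> carry_out(commands=[-14, 22, -1, 0.001, -0.001, 0.019, -14, 22, -1, 0.001, -0.001, 0.019, -14, 23, -1, 0.001, -0.001, 0.019, -14, 23, -1, 0.001, -0.001, 0.019, -13, 23, -1, 0.001, -0.001, 0.019])

```text
time_s: 1.98
tcp_pos: [0.5861, -0.0145, 0.1993]
ee_rot: [[-0.999, 0.032, -0.008], [0.032, 0.999, 0.001], [0.008, 0.001, -1.0]]
wrist_force: [-0.4, -1.1, -0.1]
gripper_width: 0.515
```

```bash
python3 - <<'E'
from h import *
plan([.584,-.020,.11],down(178.3),4)
im=capture("top");cv2.imwrite("pics/t1.png",cv2.resize(im[120:300,240:480],(800,600))[:,:,::-1])
im=capture("side");cv2.imwrite("pics/s1.png",cv2.resize(im[60:300,200:440],(600,600))[:,:,::-1])
E
```

```text
t 1.98 tcp [ 0.5861 -0.0145  0.1993] total tool mm [ 1.2 -5.6 89.3] rot [ 0.001 -0.008 -0.003] J [  14.   20.   -7.   -0.  -64. -106.] F [-0.4 -1.1 -0.1] w 44.8
[0.0, -1.0, 22.0, 0.0, -0.002, -0.001, 0.0, -1.0, 22.0, 0.0, -0.002, -0.001, 0.0, -1.0, 22.0, 0.0, -0.002, -0.001, 0.0, -1.0, 22.0, 0.0, -0.002, -0.001]
```

View pics/s1.png

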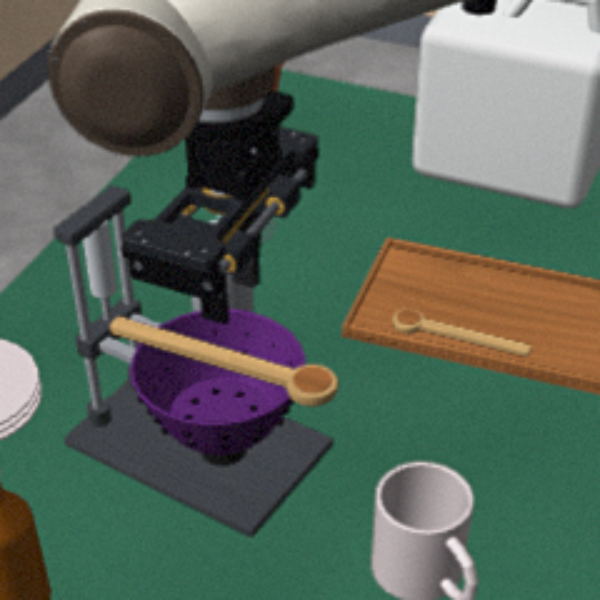

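The gripper is above the colander with its fingers on either side of the spoon (side crop, around (215,290)). I'm descending now.

>>> carry_out(commands=[0, -3, 22, 0, -0.004, -0.001, 0, -2, 22, 0, -0.004, -0.001, 0, -1, 22, 0, 0, -0.001, 0, 0, 21, 0, 0, 0, 0, 0, 0, 0, 0, 0])

```text
time_s: 2.7
tcp_pos: [0.5839, -0.0214, 0.1085]
ee_rot: [[-1.0, 0.027, -0.003], [0.027, 1.0, 0.001], [0.003, 0.001, -1.0]]
wrist_force: [-0.4, 0.8, -0.0]
gripper_width: 0.521
```

```bash
python3 - <<'E'
from h import *
plan([.584,-.020,.11],down(178.3),1)
im=capture("side");cv2.imwrite("pics/s4.png",cv2.resize(im[60:300,200:440],(600,600))[:,:,::-1])
E
```

```text
t 2.7 tcp [ 0.5839 -0.0214  0.1085] total tool mm [-0.   1.4 -1.5] rot [ 0.001 -0.003  0.003] J [  14.   24.  -14.   -0.  -52. -105.] F [-0.4  0.8 -0. ] w 45.4
[0.0, 1.0, -2.0, 0.001, -0.003, 0.003]
```

View pics/s4.png

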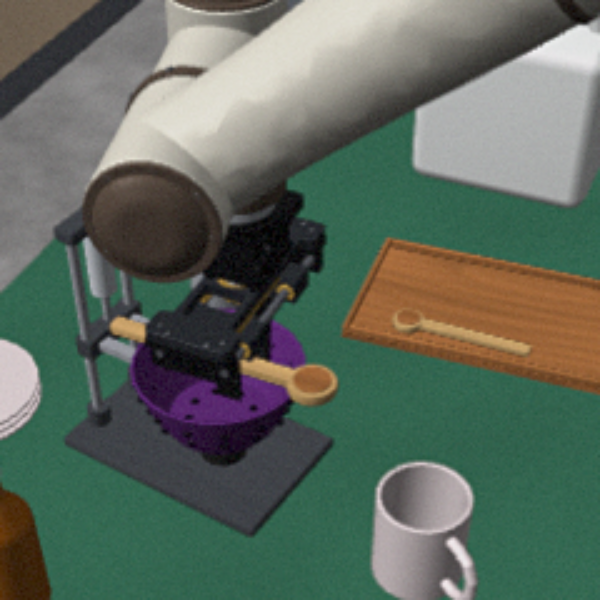

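The fingers are astride the handle. Closing.

>>> carry_out(commands=[0, 1, -1, 0, 0, 0, 0, 0, 0, 0, 0, 0, 0, 0, 0, 0, 0, 0, 0, 0, 0, 0, 0, 0, 0, 0, 0, 0, 0, 0], grip=0)

```text
time_s: 3.38
tcp_pos: [0.5866, -0.0202, 0.1142]
ee_rot: [[-1.0, 0.026, 0.006], [0.026, 1.0, 0.002], [-0.006, 0.002, -1.0]]
wrist_force: [0.8, 0.5, -0.1]
gripper_width: 0.179
```

>>> carry_out(commands=[0, 0, 0, 0, 0, 0, 0, 0, -15, 0, 0, 0, 0, 0, -15, 0, 0, 0, 15, 0, -15, 0, 0, 0, 15, 0, -15, 0, 0, 0])

```text
time_s: 4.0
tcp_pos: [0.5564, -0.0196, 0.1778]
ee_rot: [[-1.0, 0.026, 0.006], [0.026, 1.0, 0.002], [-0.006, 0.002, -1.0]]
wrist_force: [0.4, 0.2, -0.3]
gripper_width: 0.182
```

```bash
python3 - <<'E'
from h import *
plan([.584,-.020,.11],down(178.3),1)
im=capture("side");cv2.imwrite("pics/s5.png",cv2.resize(im[60:300,200:440],(600,600))[:,:,::-1])
E
```

```text
t 4.0 tcp [ 0.5564 -0.0196  0.1778] total tool mm [-27.2   0.2  68. ] rot [0.002 0.006 0.004] J [  15.   17.  -13.    0.  -59. -106.] F [ 0.4  0.2 -0.3] w 15.8
[-27.0, 0.0, 68.0, 0.002, 0.006, 0.004]
```

View pics/s5.png

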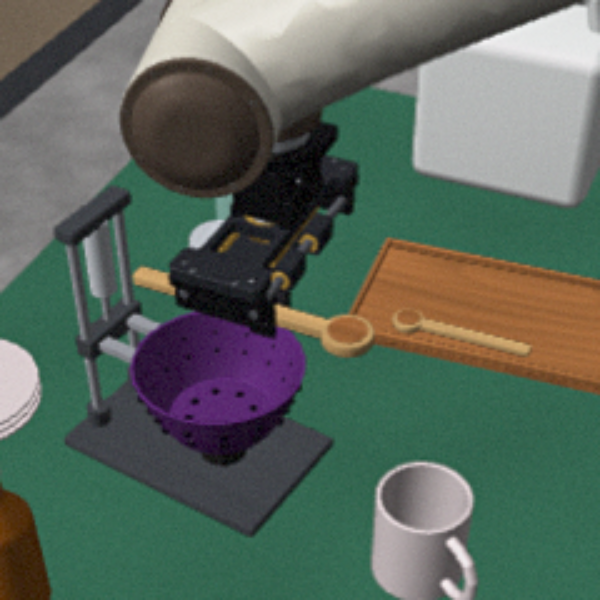

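```bash
python3 - <<'E'
from h import *
print(plane("side",[(367,130),(436,138),(443,100)],0).round(3),plane("top",[(540,225),(545,300)],.2).round(3))
im=cv2.imread("pics/top0.png")[:,:,::-1].copy()
print("short",plane("top",[(434,258),(436,305),(441,258)],.016).round(3))
plan([.416,-.361,.15],down(183.75),9)
E
```

```text
[[ 0.598 -0.558  0.   ]
 [ 0.388 -0.599  0.   ]
 [ 0.42  -0.84   0.   ]] [[ 0.556 -0.479  0.2  ]
 [ 0.382 -0.479  0.2  ]]
short [[ 0.508 -0.268  0.016]
 [ 0.385 -0.27   0.016]
 [ 0.508 -0.286  0.016]]
t 4.05 tcp [ 0.556  -0.0196  0.1803] total tool mm [ 131.5 -344.9   28.4] rot [ 0.002  0.009 -0.091] J [  15.   17.  -13.    0.  -59. -106.] F [-1.6  0.8  0.8] w 15.9
[15.0, -38.0, 3.0, 0.0, 0.001, -0.01, 15.0, -38.0, 3.0, 0.0, 0.001, -0.01, 15.0, -38.0, 3.0, 0.0, 0.001, -0.01, 16.0, -38.0, 3.0, 0.0, 0.001, -0.01, 16.0, -38.0, 3.0, 0.0, 0.001, -0.01]
[17.0, -38.0, 3.0, 0.0, 0.001, -0.01, 17.0, -37.0, 3.0, 0.0, 0.001, -0.01, 17.0, -37.0, 3.0, 0.0, 0.001, -0.01, 18.0, -37.0, 3.0, 0.0, 0.001, -0.01]
```

>>> carry_out(commands=[15, -38, 3, 0, 0.001, -0.01, 15, -38, 3, 0, 0.001, -0.01, 15, -38, 3, 0, 0.001, -0.01, 16, -38, 3, 0, 0.001, -0.01, 16, -38, 3, 0, 0.001, -0.01])

```text
time_s: 4.68
tcp_pos: [0.481, -0.2124, 0.1696]
ee_rot: [[-0.999, -0.033, 0.016], [-0.033, 0.999, 0.002], [-0.016, 0.001, -1.0]]
wrist_force: [0.2, 0.4, -0.4]
gripper_width: 0.183
```

>>> carry_out(commands=[17, -38, 3, 0, 0.001, -0.01, 17, -37, 3, 0, 0.001, -0.01, 17, -37, 3, 0, 0.001, -0.01, 18, -37, 3, 0, 0.001, -0.01])

```text
time_s: 5.18
tcp_pos: [0.4196, -0.3706, 0.1596]
ee_rot: [[-0.997, -0.076, 0.018], [-0.076, 0.997, -0.001], [-0.018, -0.002, -1.0]]
wrist_force: [0.3, -0.1, -0.2]
gripper_width: 0.181
```

```bash
python3 - <<'E'
from h import *
plan([.416,-.361,.010],down(183.75),5)
im=capture("side");cv2.imwrite("pics/s6.png",cv2.resize(im[100:260,300:500],(750,600))[:,:,::-1])
E
```

```text
t 5.17 tcp [ 0.4196 -0.3706  0.1596] total tool mm [  5.6  10.2 149.5] rot [-0.002  0.018  0.011] J [-25.  18. -15.  -0. -56. -60.] F [ 0.3 -0.1 -0.2] w 15.7
[1.0, 2.0, 30.0, -0.0, 0.004, 0.002, 1.0, 2.0, 30.0, -0.0, 0.004, 0.002, 1.0, 2.0, 30.0, -0.0, 0.004, 0.002, 1.0, 2.0, 30.0, -0.0, 0.004, 0.002, 1.0, 2.0, 30.0, -0.0, 0.004, 0.002]
```

View pics/s6.png

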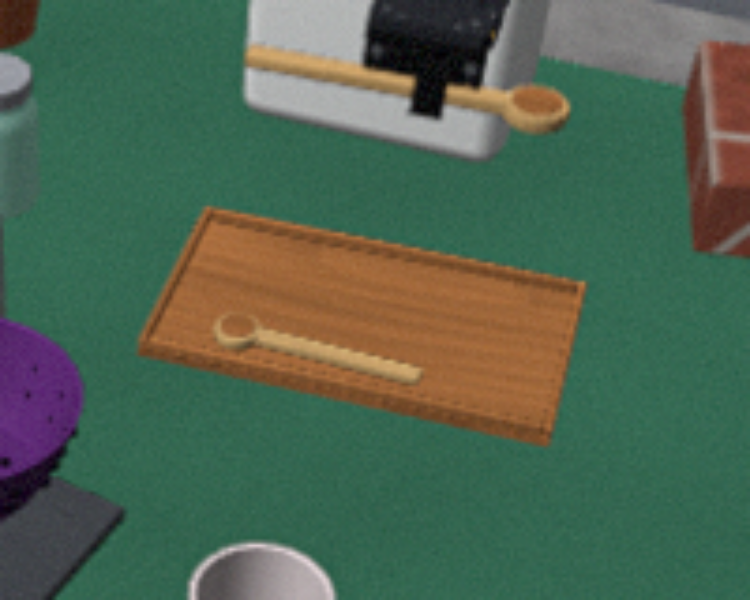

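>>> carry_out(commands=[2, 3, 29, 0, 0.006, 0.004, 2, 3, 29, 0, 0.006, 0.004, 1, 2, 29, 0, 0.005, 0.003, 1, 1, 29, 0, 0.004, 0, 0, 1, 0, 0, 0.002, 0])

```text
time_s: 5.85
tcp_pos: [0.415, -0.3685, 0.0437]
ee_rot: [[-0.998, -0.057, 0.001], [-0.057, 0.998, -0.008], [-0.0, -0.008, -1.0]]
wrist_force: [0.2, -0.7, -0.2]
gripper_width: 0.178
```

```bash
python3 - <<'E'
from h import *
plan([.416,-.361,.010],down(183.75),2)
E
```

```text
t 5.85 tcp [ 0.415  -0.3685  0.0437] total tool mm [-1.5  7.7 33.7] rot [-0.008  0.    -0.008] J [-25.  26. -23.   1. -41. -63.] F [ 0.2 -0.7 -0.2] w 15.5
[-1.0, 4.0, 17.0, -0.004, 0.0, -0.004, -1.0, 4.0, 17.0, -0.004, 0.0, -0.004]
```

>>> carry_out(commands=[-1, 4, 15, -0.004, 0, -0.004, -1, 4, 12, -0.004, 0, -0.004, 0, 2, 4, 0, 0, 0, 0, 1, 3, 0, 0, 0])

```text
time_s: 6.35
tcp_pos: [0.4195, -0.3581, 0.0111]
ee_rot: [[-0.998, -0.067, 0.006], [-0.067, 0.998, -0.003], [-0.006, -0.004, -1.0]]
wrist_force: [0.1, -0.2, 0.4]
gripper_width: 0.182
```

```bash
python3 - <<'E'
from h import *
plan([.416,-.361,.010],down(183.75),1)
E
```

```text
t 6.35 tcp [ 0.4195 -0.3581  0.0111] total tool mm [ 3.7 -2.6  1.1] rot [-0.004  0.006  0.002] J [-24.  29. -24.   0. -36. -63.] F [ 0.1 -0.2  0.4] w 15.9
[4.0, -3.0, 1.0, -0.004, 0.006, 0.002]
```

>>> carry_out(commands=[1, -1, 2, 0, 0.003, 0, 0, 0, 1, 0, 0, 0, 0, 0, 0, 0, 0, 0], grip=32)

```text
time_s: 6.72
tcp_pos: [0.419, -0.3596, 0.0086]
ee_rot: [[-0.998, -0.067, 0.005], [-0.067, 0.998, -0.004], [-0.004, -0.004, -1.0]]
wrist_force: [-0.5, 0.3, -0.6]
gripper_width: 0.351
```

>>> carry_out(commands=[0, 0, -15, 0, 0, 0, 0, 0, -30, 0, 0, 0, 0, 0, -45, 0, 0, 0, 0, 0, -50, 0, 0, 0, 0, 20, -40, 0, 0, 0])

```text
time_s: 7.35
tcp_pos: [0.4155, -0.3391, 0.1955]
ee_rot: [[-0.998, -0.066, 0.001], [-0.066, 0.998, -0.003], [-0.001, -0.004, -1.0]]
wrist_force: [1.0, 0.2, -0.3]
gripper_width: 0.366
```

```bash
python3 - <<'E'
from h import *
im=capture("side");cv2.imwrite("pics/s7.png",cv2.resize(im[100:260,300:500],(750,600))[:,:,::-1])
m=mask(im,(18,60,120),(28,255,255),(330,150,470,220))
im=capture("top");cv2.imwrite("pics/t7.png",cv2.resize(im[210:360,380:540],(640,600))[:,:,::-1])
plan([.397,.299,.25],down(-15.9),25)
E
```

```text
t 7.45 tcp [ 0.4176 -0.3391  0.199 ] total tool mm [-24.  637.5 -56. ] rot [-0.015 -0.009 -2.795] J [-22.  14. -14.   0. -61. -64.] F [1.2 0.5 0.1] w 32.1
[-1.0, 26.0, -2.0, -0.001, -0.0, -0.112, -4.0, 25.0, -2.0, -0.001, -0.0, -0.112, -7.0, 25.0, -2.0, -0.001, -0.0, -0.112, -9.0, 24.0, -2.0, -0.001, -0.0, -0.112, -12.0, 23.0, -2.0, -0.001, -0.0, -0.112]
[-14.0, 21.0, -2.0, -0.001, -0.0, -0.112, -17.0, 19.0, -2.0, -0.001, -0.0, -0.112, -19.0, 17.0, -2.0, -0.001, -0.0, -0.112, -20.0, 15.0, -2.0, -0.001, -0.0, -0.112, -22.0, 13.0, -2.0, -0.001, -0.0, -0.112]
[-23.0, 10.0, -2.0, -0.001, -0.0, -0.112, -24.0, 8.0, -2.0, -0.001, -0.0, -0.112, -25.0, 5.0, -2.0, -0.001, -0.0, -0.112, -25.0, 2.0, -2.0, -0.001, -0.0, -0.112, -26.0, -1.0, -2.0, -0.001, -0.0, -0.112]
[-25.0, -4.0, -2.0, -0.001, -0.0, -0.112, -25.0, -6.0, -2.0, -0.001, -0.0, -0.112, -24.0, -9.0, -2.0, -0.001, -0.0, -0.112, -23.0, -12.0, -2.0, -0.001, -0.0, -0.112, -21.0, -14.0, -2.0, -0.001, -0.0, -0.112]
[-19.0, -16.0, -2.0, -0.001, -0.0, -0.112, -18.0, -19.0, -2.0, -0.001, -0.0, -0.112, -15.0, -20.0, -2.0, -0.001, -0.0, -0.112, -13.0, -22.0, -2.0, -0.001, -0.0, -0.112, -10.0, -23.0, -2.0, -0.001, -0.0, -0.112]
```

View pics/s7.png

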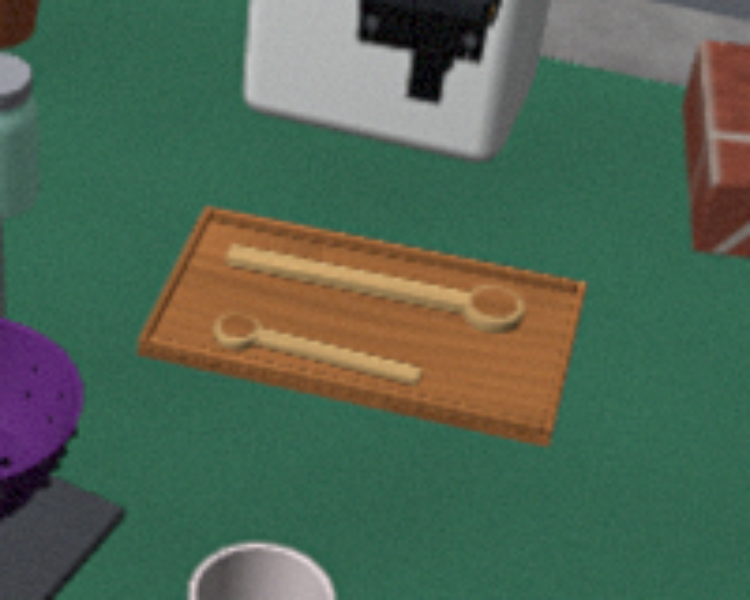

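View pics/t7.png

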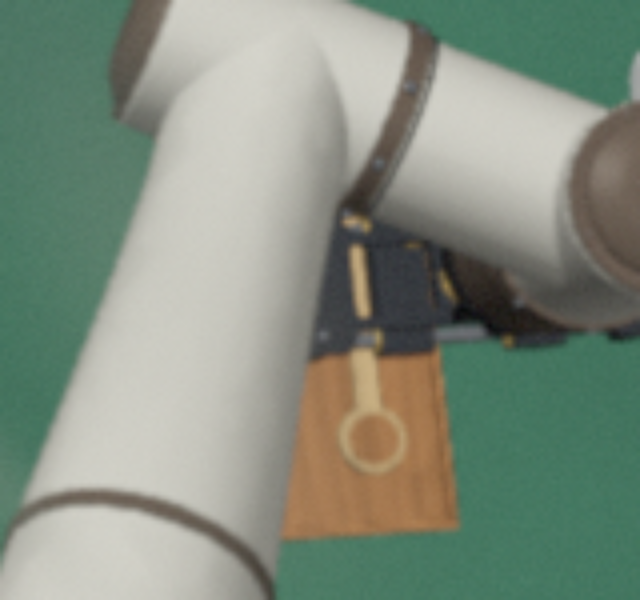

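The spoon lies flat in the tray's empty half (side crop, (235,255) to (520,305)). Next is the scoop.

>>> carry_out(commands=[-1, 26, -2, 0, 0, -0.112, -4, 25, -2, 0, 0, -0.112, -7, 25, -2, 0, 0, -0.112, -9, 24, -2, 0, 0, -0.112, -12, 23, -2, 0, 0, -0.112], grip=50)

```text
time_s: 8.07
tcp_pos: [0.4112, -0.2077, 0.211]
ee_rot: [[-0.8, -0.6, 0.014], [-0.6, 0.8, -0.008], [-0.006, -0.015, -1.0]]
wrist_force: [0.1, 1.3, 1.0]
gripper_width: 0.57
```

>>> carry_out(commands=[-14, 21, -2, 0, 0, -0.112, -17, 19, -2, 0, 0, -0.112, -19, 17, -2, 0, 0, -0.112, -20, 15, -2, 0, 0, -0.112, -22, 13, -2, 0, 0, -0.112])

```text
time_s: 8.7
tcp_pos: [0.4023, -0.0774, 0.2217]
ee_rot: [[-0.342, -0.94, 0.016], [-0.94, 0.342, -0.008], [0.002, -0.018, -1.0]]
wrist_force: [1.2, -0.1, -0.1]
gripper_width: 0.57
```

>>> carry_out(commands=[-23, 10, -2, 0, 0, -0.112, -24, 8, -2, 0, 0, -0.112, -25, 5, -2, 0, 0, -0.112, -25, 2, -2, 0, 0, -0.112, -26, -1, -2, 0, 0, -0.112])

```text
time_s: 9.32
tcp_pos: [0.39, 0.0523, 0.2325]
ee_rot: [[0.228, -0.974, 0.018], [-0.974, -0.228, -0.006], [0.01, -0.016, -1.0]]
wrist_force: [-0.0, 0.5, -0.2]
gripper_width: 0.574
```

```bash
python3 - <<'E'
from h import *
plan([.397,.299,.25],down(-15.9),10)
E
```

```text
t 9.32 tcp [0.39   0.0523 0.2325] total tool mm [-238.4  -63.3  -18.9] rot [-0.009 -0.018 -1.063] J [ 32.  -3. -29.   1. -63. -20.] F [-0.   0.5 -0.2] w 50.0
[-24.0, -6.0, -2.0, -0.001, -0.002, -0.106, -23.0, -9.0, -2.0, -0.001, -0.002, -0.106, -22.0, -11.0, -2.0, -0.001, -0.002, -0.106, -21.0, -13.0, -2.0, -0.001, -0.002, -0.106, -19.0, -16.0, -2.0, -0.001, -0.002, -0.106]
[-17.0, -18.0, -2.0, -0.001, -0.002, -0.106, -15.0, -19.0, -2.0, -0.001, -0.002, -0.106, -13.0, -21.0, -2.0, -0.001, -0.002, -0.106, -11.0, -22.0, -2.0, -0.001, -0.002, -0.106, -9.0, -23.0, -2.0, -0.001, -0.002, -0.106]
```

>>> carry_out(commands=[-24, -6, -2, -0.001, -0.002, -0.106, -23, -9, -2, -0.001, -0.002, -0.106, -22, -11, -2, -0.001, -0.002, -0.106, -21, -13, -2, -0.001, -0.002, -0.106, -19, -16, -2, -0.001, -0.002, -0.106])

```text
time_s: 9.95
tcp_pos: [0.3901, 0.1786, 0.2441]
ee_rot: [[0.702, -0.712, 0.01], [-0.712, -0.702, 0.002], [0.006, -0.009, -1.0]]
wrist_force: [0.8, 0.4, -0.8]
gripper_width: 0.577
```

>>> carry_out(commands=[-17, -18, -2, -0.001, -0.002, -0.106, -15, -19, -2, -0.001, -0.002, -0.106, -13, -21, -2, -0.001, -0.002, -0.106, -11, -22, -2, -0.001, -0.002, -0.106, -9, -23, -2, -0.001, -0.002, -0.106])

```text
time_s: 10.58
tcp_pos: [0.3898, 0.3038, 0.2562]
ee_rot: [[0.97, -0.242, -0.001], [-0.242, -0.97, 0.003], [-0.002, -0.003, -1.0]]
wrist_force: [1.2, 0.7, 0.0]
gripper_width: 0.577
```

```bash
python3 - <<'E'
from h import *
plan([.397,.299,.16],down(-15.9),4)
E
```

```text
t 10.57 tcp [0.3898 0.3038 0.2562] total tool mm [ 8.3  3.3 96.2] rot [-0.003  0.002  0.034] J [ 57.   8. -14.  -0. -68.  19.] F [1.2 0.7 0. ] w 50.2
[2.0, 1.0, 24.0, -0.001, 0.001, 0.008, 2.0, 1.0, 24.0, -0.001, 0.001, 0.008, 2.0, 1.0, 24.0, -0.001, 0.001, 0.008, 2.0, 1.0, 24.0, -0.001, 0.001, 0.008]
```

>>> carry_out(commands=[3, 1, 24, -0.001, 0.001, 0.01, 3, 1, 24, -0.001, 0.001, 0.01, 2, 1, 24, -0.001, 0.001, 0.008, 1, 1, 24, 0, 0, 0.005, 0, 0, 0, 0, 0, 0])

```text
time_s: 11.2
tcp_pos: [0.3975, 0.2988, 0.1593]
ee_rot: [[0.962, -0.272, 0.002], [-0.272, -0.962, 0.002], [0.002, -0.002, -1.0]]
wrist_force: [0.1, 0.0, 0.6]
gripper_width: 0.577
```

```bash
python3 - <<'E'
from h import *
plan([.397,.299,.093],down(-15.9),4)
im=capture("side");cv2.imwrite("pics/s8.png",cv2.resize(im[240:450,200:420],(628,600))[:,:,::-1])
im=capture("top");cv2.imwrite("pics/t8.png",cv2.resize(im[220:350,140:280],(646,600))[:,:,::-1])
E
```

```text
t 11.2 tcp [0.3975 0.2988 0.1593] total tool mm [-0.7  0.1 66.3] rot [-0.002 -0.002  0.003] J [ 56.  13. -23.   0. -54.  19.] F [0.1 0.  0.6] w 50.2
[0.0, 0.0, 17.0, -0.001, -0.0, 0.001, 0.0, 0.0, 17.0, -0.001, -0.0, 0.001, 0.0, 0.0, 17.0, -0.001, -0.0, 0.001, 0.0, 0.0, 17.0, -0.001, -0.0, 0.001]
```

View pics/s8.png

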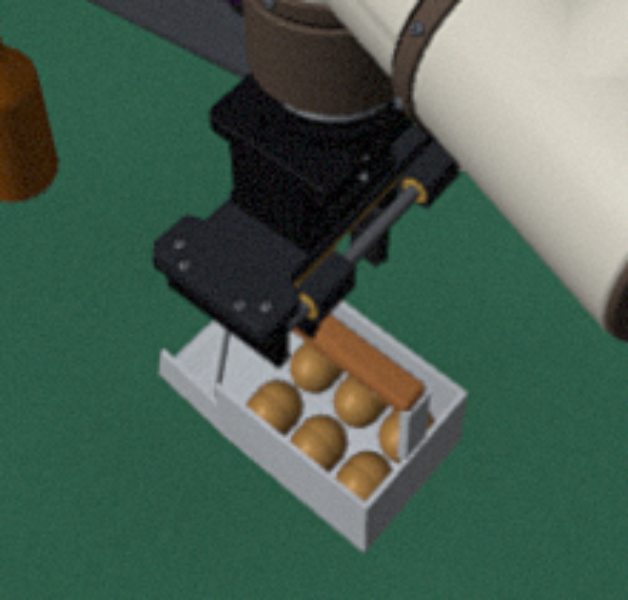

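View pics/t8.png

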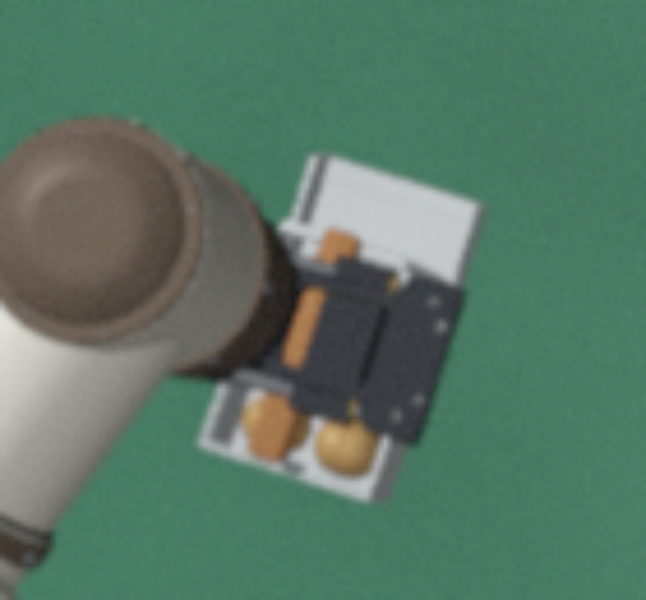

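The gripper is over the handle bar, aligned with it in both views. Descending and closing.

>>> carry_out(commands=[0, 0, 18, 0, 0, 0.001, 0, 0, 18, 0, 0, 0.001, 0, 0, 17, 0, 0, 0, 0, 0, 14, 0, 0, 0, 0, 0, 0, 0, 0, 0])

```text
time_s: 11.92
tcp_pos: [0.4029, 0.3053, 0.1003]
ee_rot: [[0.963, -0.271, 0.016], [-0.271, -0.962, 0.018], [0.011, -0.021, -1.0]]
wrist_force: [-0.2, 0.9, 0.7]
gripper_width: 0.573
```

>>> carry_out(commands=[0, 0, 0, 0, 0, 0, 0, 0, 0, 0, 0, 0, 0, 0, 0, 0, 0, 0, 0, 0, 0, 0, 0, 0, 0, 0, 0, 0, 0, 0], grip=0)

```text
time_s: 12.55
tcp_pos: [0.403, 0.3051, 0.1017]
ee_rot: [[0.962, -0.271, 0.017], [-0.271, -0.962, 0.019], [0.011, -0.022, -1.0]]
wrist_force: [-0.5, -0.1, -3.7]
gripper_width: 0.224
```

```bash
python3 - <<'E'
from h import *
plan([.397,.299,.093],down(-15.9),1)
E
```

```text
t 12.55 tcp [0.403  0.3051 0.1017] total tool mm [-4.2  7.7  8.5] rot [-0.022 -0.011  0.003] J [ 56.  17. -27.   0. -45.  18.] F [-0.5 -0.1 -3.7] w 19.5
[-4.0, 8.0, 8.0, -0.022, -0.011, 0.003]
```

>>> carry_out(commands=[0, 0, 0, 0, 0, 0, 0, 0, 0, 0, 0, 0, 0, 0, 0, 0, 0, 0], grip=50)

```text
time_s: 12.92
tcp_pos: [0.4037, 0.3062, 0.1023]
ee_rot: [[0.963, -0.27, 0.018], [-0.271, -0.962, 0.02], [0.012, -0.025, -1.0]]
wrist_force: [-0.4, -0.0, -0.2]
gripper_width: 0.483
```

```bash
python3 - <<'E'
from h import *
plan([.397,.299,.093],down(-15.9),2)
s=sense();print(s['tcp_pos'],s['joints'])
im=capture("top");cv2.imwrite("pics/t9.png",cv2.resize(im[220:350,140:280],(646,600))[:,:,::-1])
s=sense();print(s['tcp_pos'],s['joints'])
E
```

```text
t 12.93 tcp [0.4037 0.3062 0.1023] total tool mm [-4.6  9.   9.1] rot [-0.025 -0.012  0.004] J [ 56.  17. -27.   0. -45.  18.] F [-0.4 -0.  -0.2] w 42.0
[-2.0, 4.0, 5.0, -0.012, -0.006, 0.002, -2.0, 4.0, 5.0, -0.012, -0.006, 0.002]
[0.40369401 0.30618338 0.10233367] [ 55.6961424   17.22133791 -26.60631562   0.29771317 -44.61674511
  18.3982063 ]
[0.40371367 0.30622041 0.10235295] [ 55.69562789  17.22004831 -26.60399966   0.29534382 -44.61258618
  18.39677367]
```

View pics/t9.png

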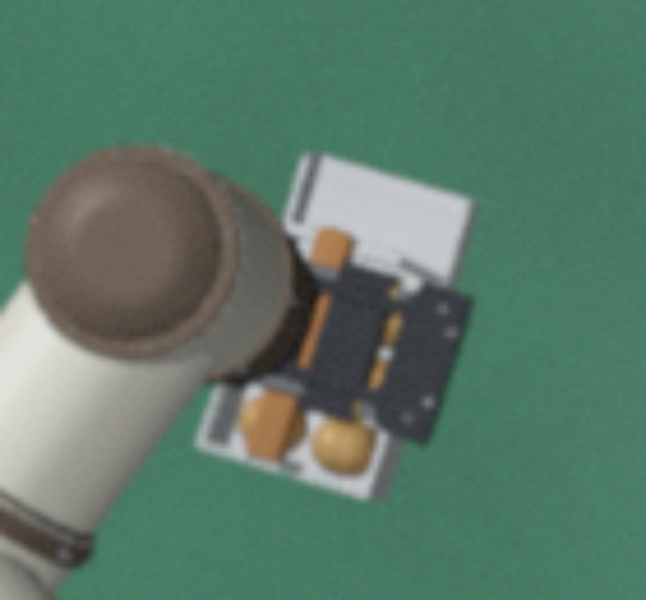

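>>> carry_out(commands=[-2, 1, 6, -0.012, -0.006, 0.002, -1, 1, 5, -0.012, -0.006, 0.002, 0, 0, 1, 0, 0, 0])

```text
time_s: 13.35
tcp_pos: [0.4003, 0.3055, 0.0896]
ee_rot: [[0.962, -0.275, -0.001], [-0.275, -0.962, -0.0], [-0.001, 0.001, -1.0]]
wrist_force: [-0.5, 0.2, 0.9]
gripper_width: 0.576
```

```bash
python3 - <<'E'
from h import *
plan([.399,.3062,.093],down(-15.9),2)
E
```

```text
t 13.35 tcp [0.4003 0.3055 0.0896] total tool mm [-1.5 -0.3 -3.4] rot [ 0.001  0.001 -0.001] J [ 56.  19. -27.  -0. -45.  18.] F [-0.5  0.2  0.9] w 50.1
[-1.0, 0.0, -2.0, 0.0, 0.0, -0.0, -1.0, 0.0, -2.0, 0.0, 0.0, -0.0]
```

Good pose. Closing.

>>> carry_out(commands=[-1, 0, -1, 0, 0, 0, 0, 0, 0, 0, 0, 0, 0, 0, 0, 0, 0, 0, 0, 0, 0, 0, 0, 0, 0, 0, 0, 0, 0, 0], grip=0)

```text
time_s: 13.98
tcp_pos: [0.3991, 0.3053, 0.0904]
ee_rot: [[0.961, -0.275, -0.001], [-0.275, -0.961, -0.001], [-0.001, 0.001, -1.0]]
wrist_force: [0.4, -0.3, -2.4]
gripper_width: 0.223
```

```bash
python3 - <<'E'
from h import *
plan([.399,.3062,.093],down(-15.9),2)
E
```

```text
t 13.97 tcp [0.3991 0.3053 0.0904] total tool mm [-0.4 -0.8 -2.6] rot [ 0.001  0.001 -0.001] J [ 56.  19. -27.  -0. -45.  18.] F [ 0.4 -0.3 -2.4] w 19.4
[0.0, 0.0, -1.0, 0.001, 0.0, -0.0, 0.0, 0.0, -1.0, 0.001, 0.0, -0.0]
```

>>> carry_out(commands=[0, 0, -8, 0, 0, 0, 0, 0, -12, 0, 0, 0, 0, 0, -15, 0, 0, 0, 0, 0, -15, 0, 0, 0, 0, 0, -15, 0, 0, 0])

```text
time_s: 14.6
tcp_pos: [0.3971, 0.3034, 0.1566]
ee_rot: [[0.961, -0.276, -0.007], [-0.276, -0.961, -0.006], [-0.005, 0.008, -1.0]]
wrist_force: [-0.5, -0.0, -4.3]
gripper_width: 0.224
```

```bash
cat >> h.py <<'E'
C=np.array([.606,-.017])
def pour(yaw,pitch,back,z):
    R=down(yaw,pitch);y=np.radians(yaw);N=np.r_[C-back*np.array([np.cos(y),np.sin(y)]),z];return N-R@np.array([.104,0,.077]),R
E
python3 - <<'E'
from h import *
im=capture("side");cv2.imwrite("pics/s9.png",cv2.resize(im[200:410,200:420],(628,600))[:,:,::-1])
plan([.399,.305,.235],down(-15.9),5)
print(pour(-45,0,.05,.155))
E
```

```text
t 14.65 tcp [0.3982 0.3044 0.1589] total tool mm [  0.4  -0.5 -76.1] rot [ 0.004  0.003 -0.002] J [ 56.  14. -22.  -0. -55.  18.] F [ 0.8  0.7 -2. ] w 19.4
[0.0, 0.0, -15.0, 0.001, 0.001, -0.0, 0.0, 0.0, -15.0, 0.001, 0.001, -0.0, 0.0, 0.0, -15.0, 0.001, 0.001, -0.0, 0.0, 0.0, -15.0, 0.001, 0.001, -0.0, 0.0, 0.0, -15.0, 0.001, 0.001, -0.0]
(array([0.49710556, 0.09189444, 0.232     ]), array([[ 0.70710678, -0.70710678,  0.        ],
       [-0.70710678, -0.70710678,  0.        ],
       [ 0.        ,  0.        , -1.        ]]))
```

View pics/s9.png

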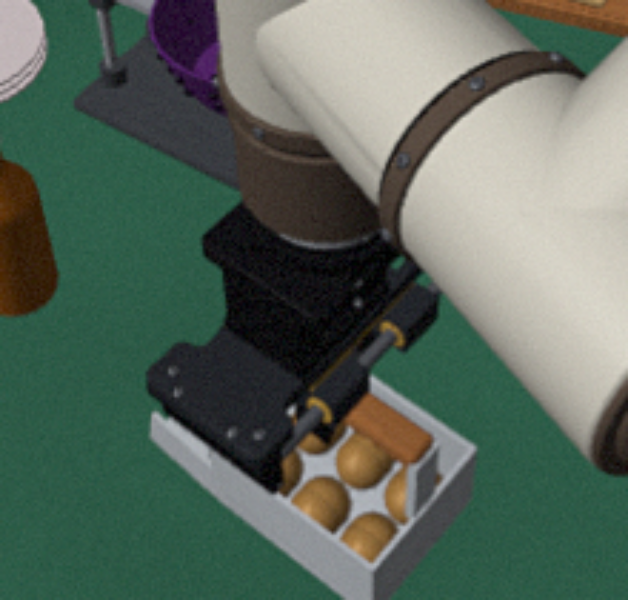

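The scoop is lifted and level, with the potatoes still inside.

>>> carry_out(commands=[0, 0, -15, 0.001, 0.001, 0, 0, 0, -15, 0.001, 0.001, 0, 0, 0, -15, 0.001, 0.001, 0, 0, 0, -15, 0.001, 0.001, 0, 0, 0, -12, 0, 0, 0])

```text
time_s: 15.28
tcp_pos: [0.397, 0.3036, 0.2339]
ee_rot: [[0.961, -0.276, -0.001], [-0.276, -0.961, -0.001], [-0.001, 0.001, -1.0]]
wrist_force: [0.2, 0.3, -4.7]
gripper_width: 0.228
```

```bash
python3 - <<'E'
from h import *
plan(*pour(-45,0,.05,.155),12)
E
```

```text
t 15.28 tcp [0.397  0.3036 0.2339] total tool mm [154.7 175.8   2. ] rot [0.001 0.    0.506] J [ 56.   9. -16.  -0. -65.  18.] F [ 0.2  0.3 -4.7] w 19.9
[13.0, 15.0, 0.0, 0.0, 0.0, 0.042, 13.0, 14.0, 0.0, 0.0, 0.0, 0.042, 14.0, 14.0, 0.0, 0.0, 0.0, 0.042, 15.0, 13.0, 0.0, 0.0, 0.0, 0.042, 15.0, 12.0, 0.0, 0.0, 0.0, 0.042]
[16.0, 12.0, 0.0, 0.0, 0.0, 0.042, 16.0, 11.0, 0.0, 0.0, 0.0, 0.042, 17.0, 10.0, 0.0, 0.0, 0.0, 0.042, 17.0, 10.0, 0.0, 0.0, 0.0, 0.042, 17.0, 9.0, 0.0, 0.0, 0.0, 0.042]
[18.0, 8.0, 0.0, 0.0, 0.0, 0.042, 18.0, 7.0, 0.0, 0.0, 0.0, 0.042]
```

>>> carry_out(commands=[10, 12, 0, 0, 0, 0.04, 13, 14, 0, 0, 0, 0.042, 14, 14, 0, 0, 0, 0.042, 15, 13, 0, 0, 0, 0.042, 15, 12, 0, 0, 0, 0.042])

```text
time_s: 15.9
tcp_pos: [0.437, 0.2119, 0.2326]
ee_rot: [[0.877, -0.481, -0.004], [-0.481, -0.877, -0.004], [-0.002, 0.005, -1.0]]
wrist_force: [0.1, -0.4, -3.6]
gripper_width: 0.226
```

>>> carry_out(commands=[16, 12, 0, 0, 0, 0.042, 16, 11, 0, 0, 0, 0.042, 17, 10, 0, 0, 0, 0.042, 17, 10, 0, 0, 0, 0.042, 17, 9, 0, 0, 0, 0.042])

```text
time_s: 16.52
tcp_pos: [0.4766, 0.1112, 0.2292]
ee_rot: [[0.743, -0.669, -0.012], [-0.669, -0.743, -0.009], [-0.003, 0.015, -1.0]]
wrist_force: [0.1, 0.8, -5.1]
gripper_width: 0.226
```

```bash
python3 - <<'E'
from h import *
plan(*pour(-45,0,.05,.155),3)
im=capture("side");cv2.imwrite("pics/s10.png",cv2.resize(im[50:350,180:480],(600,600))[:,:,::-1])
im=capture("top");cv2.imwrite("pics/t10.png",cv2.resize(im[100:300,220:420],(600,600))[:,:,::-1])
E
```

```text
t 16.52 tcp [0.4766 0.1112 0.2292] total tool mm [28.1  0.7 -2.9] rot [0.015 0.003 0.053] J [ 32.   9. -17.   0. -65.  16.] F [ 0.1  0.8 -5.1] w 19.7
[9.0, 0.0, -1.0, 0.005, 0.001, 0.018, 9.0, 0.0, -1.0, 0.005, 0.001, 0.018, 9.0, 0.0, -1.0, 0.005, 0.001, 0.018]
```

View pics/s10.png

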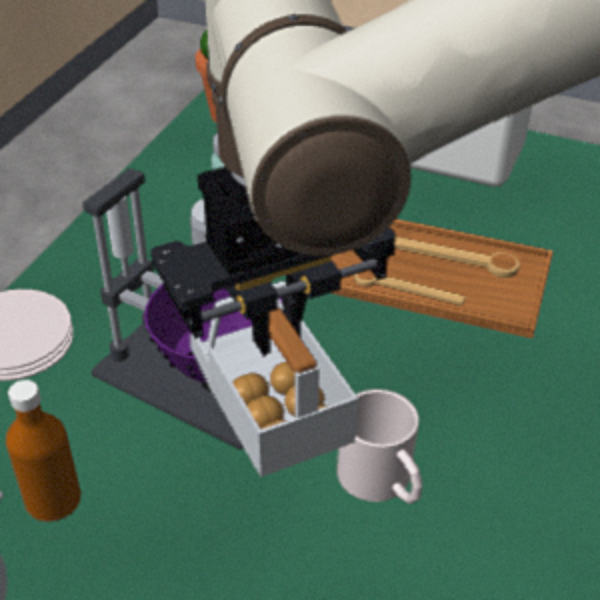

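View pics/t10.png

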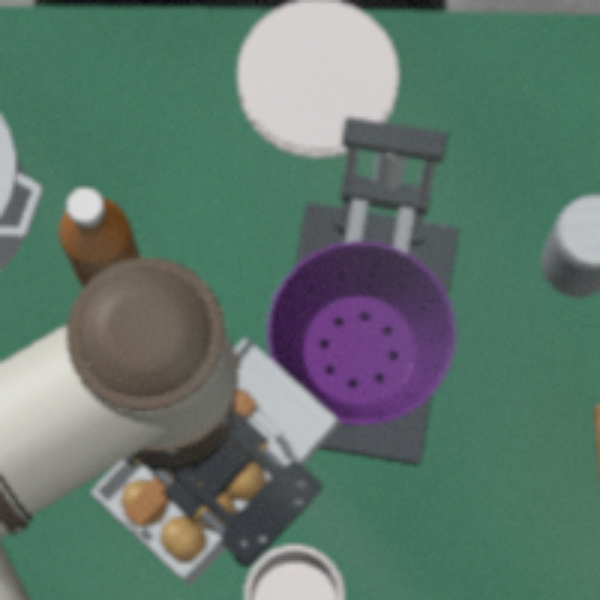

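```bash
python3 - <<'E'
from h import *
im=capture("top")
m=mask(im,(130,80,30),(165,255,255),(290,165,390,260));h=cv2.convexHull(cont(m)).reshape(-1,2)
P=plane("top",h,.12);print(cv2.minEnclosingCircle((P[:,:2]*1000).astype(np.float32)))
a=plane("top",[(301,214.3),(332.7,237.3)],.178);print(a,a.mean(0), np.linalg.norm(a[0]-a[1]))
s=sense();print(s['tcp_pos']+s['ee_rot']@np.array([.104,0,.077]), s['time_s'])
E
```

```text
((606.2206420898438, -17.361675262451172), 77.31639099121094)
[[0.57976569 0.07519089 0.178     ]
 [0.52578501 0.00089244 0.178     ]] [0.55277535 0.03804166 0.178     ] 0.09183774991033797
[0.5530762  0.04140656 0.15188719] 16.675
```

>>> carry_out(commands=[9, 1, -1, 0.005, 0.001, 0.018, 9, 0, -1, 0.005, 0.001, 0.018, 9, 0, -1, 0.005, 0.001, 0.018, 2, 0, 0, 0, 0, 0])

```text
time_s: 17.18
tcp_pos: [0.4981, 0.0897, 0.2319]
ee_rot: [[0.704, -0.71, 0.001], [-0.71, -0.704, 0.0], [0.0, -0.001, -1.0]]
wrist_force: [0.2, -0.1, -4.3]
gripper_width: 0.223
```

```bash
python3 - <<'E'
from h import *
plan(*pour(-45,13,.035,.145),5)
E
```

```text
t 17.18 tcp [0.4981 0.0897 0.2319] total tool mm [ 32.7  -1.  -11.5] rot [-0.001 -0.227 -0.004] J [ 29.  10. -15.  -0. -65.  16.] F [ 0.2 -0.1 -4.3] w 19.4
[7.0, 0.0, -2.0, -0.0, -0.045, -0.001, 6.0, 0.0, -3.0, -0.0, -0.045, -0.001, 6.0, 0.0, -3.0, -0.0, -0.045, -0.001, 6.0, 0.0, -3.0, -0.0, -0.045, -0.001, 6.0, 0.0, -3.0, -0.0, -0.045, -0.001]
```

>>> carry_out(commands=[7, 0, -2, 0, -0.045, -0.001, 6, 0, -3, 0, -0.045, -0.001, 6, 0, -3, 0, -0.045, -0.001, 6, 0, -3, 0, -0.045, -0.001, 6, 0, -3, 0, -0.045, -0.001])

```text
time_s: 17.8
tcp_pos: [0.5212, 0.0673, 0.2433]
ee_rot: [[0.692, -0.703, -0.162], [-0.684, -0.711, 0.163], [-0.229, -0.002, -0.973]]
wrist_force: [0.7, 0.3, -4.0]
gripper_width: 0.224
```

```bash
cat >> h.py <<'E'
def nose():
    s=sense();R=s['ee_rot'];N=s['tcp_pos']+R@np.array([.104,0,.077]);d=np.array([np.cos(np.radians(-45)),np.sin(np.radians(-45))])
    print("nose along",round(float((N[:2]-C)@d)*1000,1),"lat",round(float((N[:2]-C)@np.array([-d[1],d[0]]))*1000,1),"z",round(N[2]*1000,1),"pitch",round(np.degrees(np.arcsin(-R[2,0])),1))
def pic(i):
    im=capture("side");cv2.imwrite(f"pics/sp{i}.png",cv2.resize(im[60:300,180:420],(600,600))[:,:,::-1])
E
python3 - <<'E'
from h import *
nose();pic(1)
plan(*pour(-45,26,.03,.140),5)
E
```

```text
nose along -36.0 lat 0.3 z 144.5 pitch 13.3
t 17.85 tcp [0.5226 0.0664 0.2431] total tool mm [ 24.8   0.1 -17.9] rot [-0.    -0.222  0.004] J [ 18.  16.  -1. -12. -79.  31.] F [ 2.9 -0.4 -4.1] w 19.2
[5.0, 0.0, -4.0, -0.0, -0.044, 0.001, 5.0, 0.0, -4.0, -0.0, -0.044, 0.001, 5.0, 0.0, -4.0, -0.0, -0.044, 0.001, 4.0, 0.0, -4.0, -0.0, -0.044, 0.001, 4.0, 0.0, -4.0, -0.0, -0.044, 0.001]
```

View pics/sp1.png

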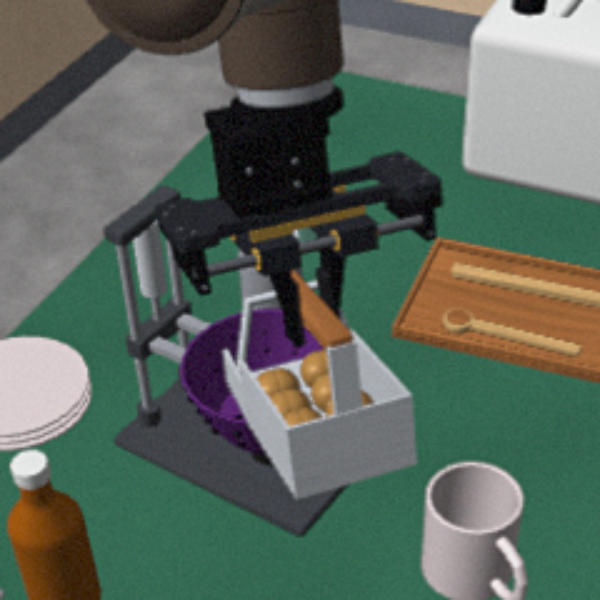

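The scoop is tilted 13° with its nose over the colander, and the potatoes are starting to gather forward. Continuing the tilt.

>>> carry_out(commands=[5, 0, -4, 0, -0.044, 0.001, 5, 0, -4, 0, -0.044, 0.001, 5, 0, -4, 0, -0.044, 0.001, 4, 0, -4, 0, -0.044, 0.001, 4, 0, -4, 0, -0.044, 0.001])

```text
time_s: 18.48
tcp_pos: [0.544, 0.0468, 0.2554]
ee_rot: [[0.637, -0.707, -0.308], [-0.635, -0.708, 0.309], [-0.436, -0.001, -0.9]]
wrist_force: [-1.0, -0.2, -2.7]
gripper_width: 0.228
```

```bash

python3 - <<'E'
from h import *
nose();pic(2)
plan(*pour(-45,38,.03,.138),5)
E
```

```text
nose along -29.0 lat 1.4 z 140.7 pitch 25.9
t 18.52 tcp [0.545  0.0458 0.2548] total tool mm [ 17.2   1.2 -17.2] rot [-0.001 -0.211 -0.   ] J [  9.  23.  11. -21. -93.  38.] F [ 1.9 -1.  -1.9] w 19.7
[3.0, 0.0, -3.0, -0.0, -0.042, -0.0, 3.0, 0.0, -4.0, -0.0, -0.042, -0.0, 3.0, 0.0, -4.0, -0.0, -0.042, -0.0, 3.0, 0.0, -4.0, -0.0, -0.042, -0.0, 3.0, 0.0, -4.0, -0.0, -0.042, -0.0]
```

View pics/sp2.png

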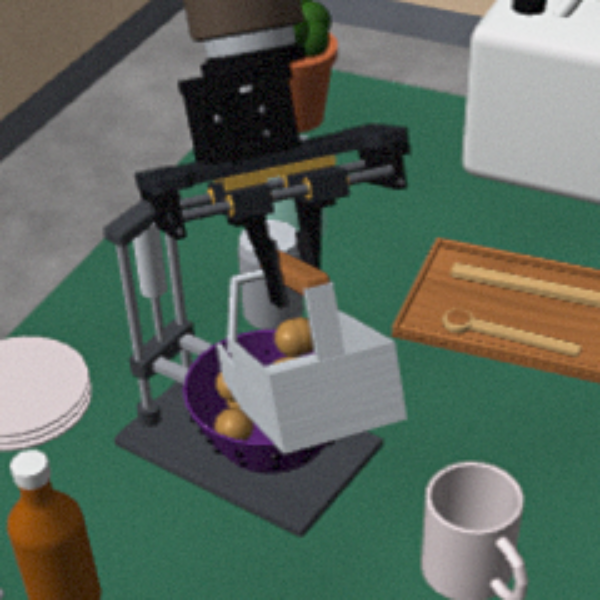

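>>> carry_out(commands=[0, 1, 0, 0, 0, 0, 0, 0, 0, 0, 0, 0, 0, 0, 0, 0, 0, 0])

```text
time_s: 18.9
tcp_pos: [0.5444, 0.0454, 0.2554]
ee_rot: [[0.638, -0.707, -0.305], [-0.637, -0.707, 0.307], [-0.433, -0.001, -0.901]]
wrist_force: [-0.1, -0.0, -2.1]
gripper_width: 0.227
```

```bash

python3 - <<'E'
from h import *
nose();pic(3)
im=capture("top");cv2.imwrite("pics/t13.png",cv2.resize(im[100:300,220:420],(600,600))[:,:,::-1])
plan(*pour(-45,38,.03,.138),5)
E
```

```text
nose along -27.3 lat 0.7 z 140.9 pitch 25.7
t 19.0 tcp [0.5444 0.0454 0.2554] total tool mm [ 17.7   0.6 -16.6] rot [-0.001 -0.215  0.001] J [  9.  23.  11. -21. -93.  38.] F [-0.  -0.5 -1.9] w 19.4
[4.0, 0.0, -3.0, -0.0, -0.043, 0.0, 3.0, 0.0, -3.0, -0.0, -0.043, 0.0, 3.0, 0.0, -4.0, -0.0, -0.043, 0.0, 3.0, 0.0, -4.0, -0.0, -0.043, 0.0, 3.0, 0.0, -4.0, -0.0, -0.043, 0.0]
```

View pics/sp3.png

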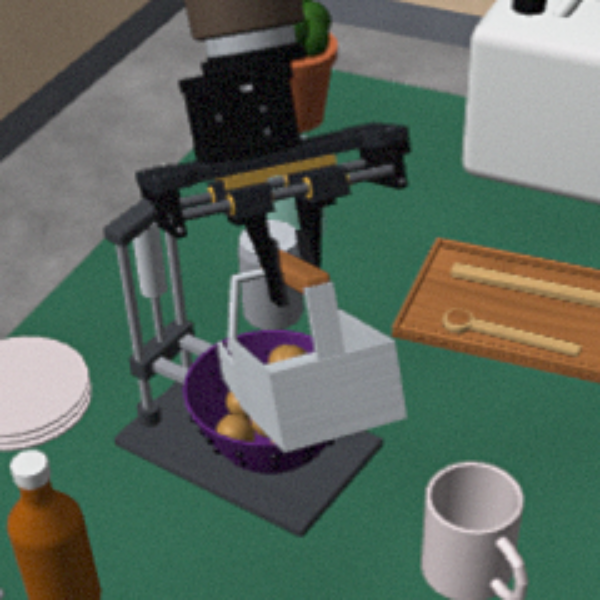

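View pics/t13.png

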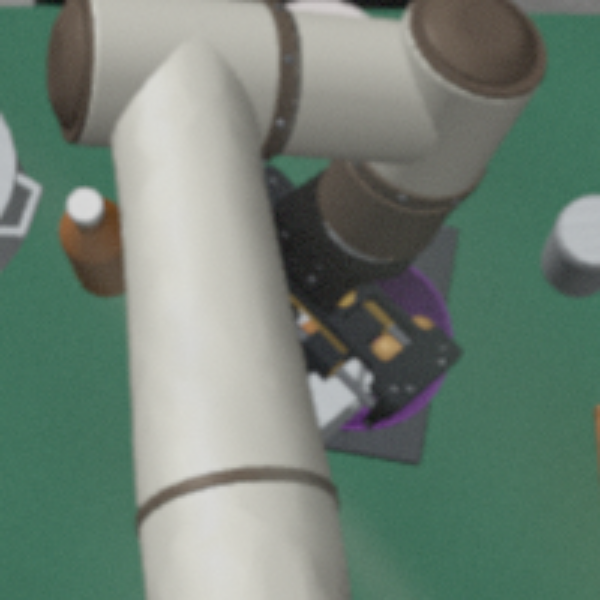

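The wrist force dropped from about 4.3 N to 2.0 N, so the scoop is empty, and the pan bracket has sunk. I'll retreat upward while levelling.

```bash

python3 - <<'E'
from h import *
plan(*pour(-45,10,.09,.19),8)
E
```

```text
t 19.0 tcp [0.5444 0.0454 0.2554] total tool mm [-94.7   0.6  14. ] rot [-0.001  0.274  0.   ] J [  9.  23.  11. -21. -93.  38.] F [-0.  -0.5 -1.9] w 19.4
[-12.0, 0.0, 2.0, -0.0, 0.034, 0.0, -12.0, 0.0, 1.0, -0.0, 0.034, 0.0, -12.0, 0.0, 1.0, -0.0, 0.034, 0.0, -12.0, 0.0, 1.0, -0.0, 0.034, 0.0, -12.0, 0.0, 0.0, -0.0, 0.034, 0.0]
[-12.0, 0.0, 0.0, -0.0, 0.034, 0.0, -12.0, 0.0, -1.0, -0.0, 0.034, 0.0, -12.0, 0.0, -1.0, -0.0, 0.034, 0.0]
```

>>> carry_out(commands=[-12, 0, 0, 0, 0.02, 0, -12, 0, 0, 0, 0.03, 0, -12, 0, 0, 0, 0.034, 0, -12, 0, 0, 0, 0.034, 0, -12, 0, 0, 0, 0.034, 0])

```text
time_s: 19.62
tcp_pos: [0.502, 0.0875, 0.2805]
ee_rot: [[0.679, -0.707, -0.198], [-0.677, -0.707, 0.202], [-0.283, -0.003, -0.959]]
wrist_force: [0.4, -0.4, -1.7]
gripper_width: 0.222
```

>>> carry_out(commands=[-12, 0, -2, 0, 0.04, 0, -12, 0, -2, 0, 0.04, 0, -12, 0, -2, 0, 0.04, 0, -12, 0, -2, 0, 0.04, 0, -12, 0, -2, 0, 0.04, 0])

```text
time_s: 20.25
tcp_pos: [0.4563, 0.1309, 0.3059]
ee_rot: [[0.709, -0.704, -0.047], [-0.701, -0.71, 0.059], [-0.075, -0.009, -0.997]]
wrist_force: [-0.1, 0.3, -2.0]
gripper_width: 0.224
```

```bash

python3 - <<'E'
from h import *
nose();pic(4)
im=capture("top");cv2.imwrite("pics/t14.png",cv2.resize(im[100:300,220:420],(600,600))[:,:,::-1])
plan([.399,.305,.20],down(-16),10)
E
```

```text
nose along -112.5 lat -0.1 z 221.3 pitch 4.3
t 20.35 tcp [0.4556 0.1314 0.3064] total tool mm [-153.6  -82.9  119.2] rot [-0.028  0.072 -0.498] J [ 33.   5.  -9.  -4. -77.  14.] F [ 1.2 -0.6 -0.6] w 19.4
[-15.0, -8.0, 12.0, -0.003, 0.007, -0.05, -15.0, -9.0, 12.0, -0.003, 0.007, -0.05, -15.0, -10.0, 12.0, -0.003, 0.007, -0.05, -14.0, -11.0, 12.0, -0.003, 0.007, -0.05, -14.0, -11.0, 11.0, -0.003, 0.007, -0.05]
[-13.0, -12.0, 11.0, -0.003, 0.007, -0.05, -13.0, -13.0, 11.0, -0.003, 0.007, -0.05, -12.0, -13.0, 11.0, -0.003, 0.007, -0.05, -12.0, -14.0, 11.0, -0.003, 0.007, -0.05, -11.0, -15.0, 11.0, -0.003, 0.007, -0.05]
```

View pics/sp4.png

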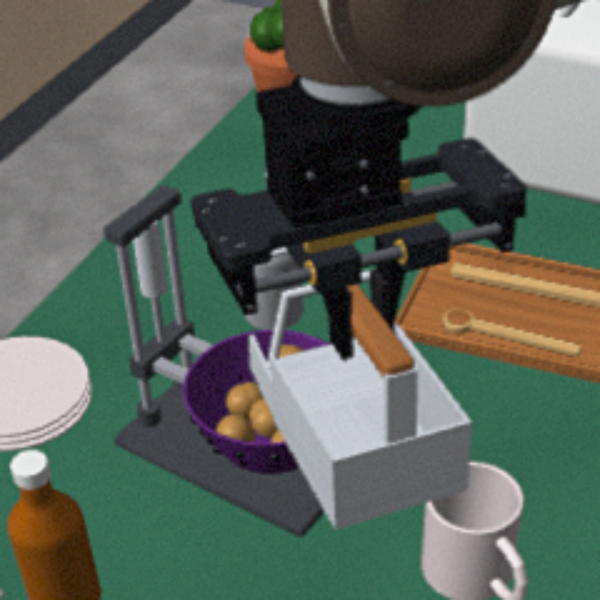

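View pics/t14.png

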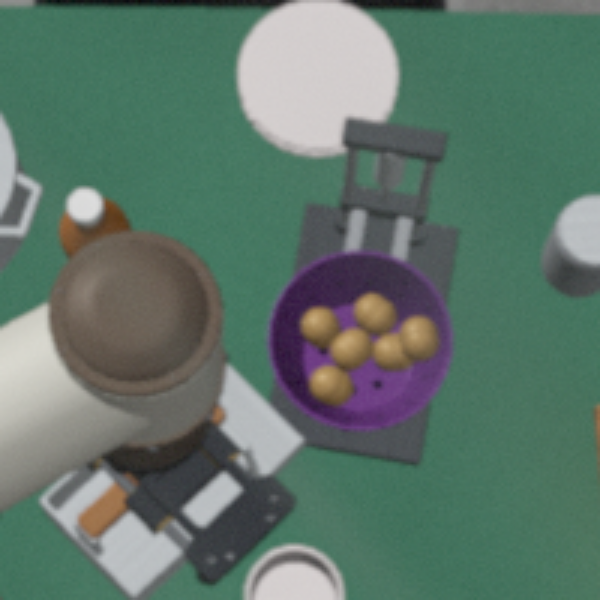

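All six potatoes are in the colander (top crop, cluster around (365,345)), the pan is down and the scoop is empty. I'm returning the scoop to its old, bare spot.

>>> carry_out(commands=[-15, -8, 12, -0.003, 0.007, -0.05, -15, -9, 12, -0.003, 0.007, -0.05, -15, -10, 12, -0.003, 0.007, -0.05, -14, -11, 12, -0.003, 0.007, -0.05, -14, -11, 11, -0.003, 0.007, -0.05])

```text
time_s: 20.98
tcp_pos: [0.4249, 0.2202, 0.253]
ee_rot: [[0.868, -0.497, -0.024], [-0.496, -0.868, 0.03], [-0.036, -0.014, -0.999]]
wrist_force: [1.1, 0.3, -1.8]
gripper_width: 0.227
```

>>> carry_out(commands=[-13, -12, 11, -0.003, 0.007, -0.05, -13, -13, 11, -0.003, 0.007, -0.05, -12, -13, 11, -0.003, 0.007, -0.05, -12, -14, 11, -0.003, 0.007, -0.05, -11, -15, 11, -0.003, 0.007, -0.05])

```text
time_s: 21.6
tcp_pos: [0.3932, 0.3098, 0.1988]
ee_rot: [[0.966, -0.258, 0.004], [-0.258, -0.966, 0.004], [0.003, -0.005, -1.0]]
wrist_force: [1.0, -0.2, -2.7]
gripper_width: 0.224
```

```bash

python3 - <<'E'
from h import *
plan([.399,.305,.10],down(-16),5)
E
```

```text
t 21.6 tcp [0.3932 0.3098 0.1988] total tool mm [ 6.6  3.6 98.8] rot [-0.005 -0.002  0.018] J [ 57.  11. -19.   0. -60.  18.] F [ 1.  -0.2 -2.7] w 19.5
[1.0, 1.0, 20.0, -0.001, -0.0, 0.004, 1.0, 1.0, 20.0, -0.001, -0.0, 0.004, 1.0, 1.0, 20.0, -0.001, -0.0, 0.004, 1.0, 1.0, 20.0, -0.001, -0.0, 0.004, 1.0, 1.0, 20.0, -0.001, -0.0, 0.004]
```

>>> carry_out(commands=[1, 1, 20, -0.002, -0.001, 0.004, 1, 1, 20, -0.002, -0.001, 0.004, 1, 1, 20, -0.001, -0.001, 0.004, 1, 0, 20, -0.001, 0, 0.004, 0, 0, 8, 0, 0, 0])

```text
time_s: 22.22
tcp_pos: [0.3956, 0.3078, 0.1089]
ee_rot: [[0.963, -0.27, 0.0], [-0.27, -0.963, 0.001], [-0.0, -0.001, -1.0]]
wrist_force: [-0.3, -0.8, -1.4]
gripper_width: 0.224
```

```bash

python3 - <<'E'
from h import *
plan([.399,.305,.0915],down(-16),2)
im=capture("side");cv2.imwrite("pics/s20.png",cv2.resize(im[240:450,200:420],(628,600))[:,:,::-1])
E
```

```text
t 22.23 tcp [0.3956 0.3078 0.1089] total tool mm [ 4.1  1.8 17.3] rot [-0.001  0.     0.005] J [ 56.  17. -26.  -0. -47.  18.] F [-0.3 -0.8 -1.4] w 19.5
[2.0, 1.0, 9.0, -0.001, 0.0, 0.003, 2.0, 1.0, 9.0, -0.001, 0.0, 0.003]
```

View pics/s20.png

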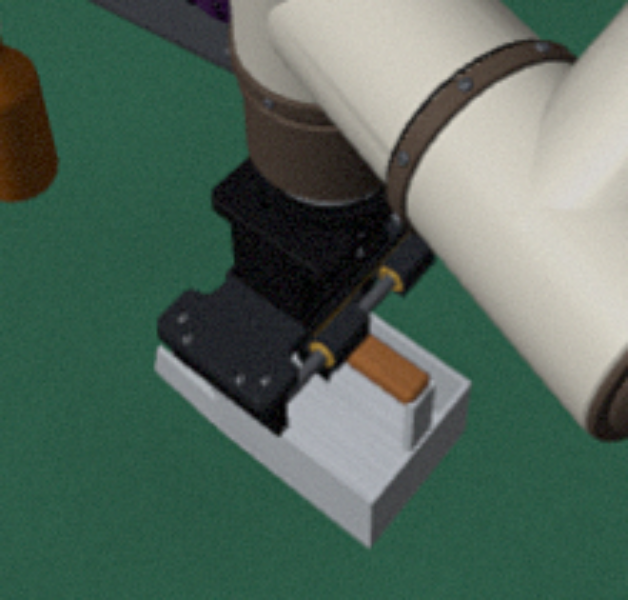

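Lower in small steps and watch the force.

>>> carry_out(commands=[0, 0, 8, 0, 0, 0.001, 0, 0, 6, 0, 0, 0.001, 0, 0, 3, 0, 0, 0, 0, 0, 1, 0, 0, 0])

```text
time_s: 22.78
tcp_pos: [0.3963, 0.3088, 0.0911]
ee_rot: [[0.962, -0.272, 0.002], [-0.272, -0.962, 0.004], [0.001, -0.004, -1.0]]
wrist_force: [-0.1, -0.4, -1.9]
gripper_width: 0.226
```

>>> carry_out(commands=[0, 0, 2, 0, 0, 0, 0, 0, 1, 0, 0, 0])

```text
time_s: 23.02
tcp_pos: [0.3966, 0.3092, 0.0904]
ee_rot: [[0.963, -0.271, 0.003], [-0.271, -0.963, 0.004], [0.002, -0.005, -1.0]]
wrist_force: [-2.0, -1.1, 4.5]
gripper_width: 0.224
```

Contact: the force is now upward (+4.5 N) at TCP z = 0.0904 m. Releasing and rising.

>>> carry_out(commands=[0, 0, 0, 0, 0, 0, 0, 0, 0, 0, 0, 0, 0, 0, 0, 0, 0, 0, 0, 0, 0, 0, 0, 0], grip=50)

```text
time_s: 23.52
tcp_pos: [0.3976, 0.3104, 0.0913]
ee_rot: [[0.963, -0.27, 0.006], [-0.27, -0.963, 0.007], [0.004, -0.008, -1.0]]
wrist_force: [0.6, 0.9, -0.2]
gripper_width: 0.547
```

>>> carry_out(commands=[0, 0, -8, 0, 0, 0, 0, 0, -15, 0, 0, 0, 0, 0, -30, 0, 0, 0, 0, 0, -40, 0, 0, 0, 0, 0, -40, 0, 0, 0])

```text
time_s: 24.15
tcp_pos: [0.3959, 0.308, 0.2266]
ee_rot: [[0.963, -0.271, 0.002], [-0.271, -0.963, 0.001], [0.001, -0.001, -1.0]]
wrist_force: [0.3, 0.9, -0.4]
gripper_width: 0.572
```

>>> carry_out(commands=[-40, 0, -30, 0, 0, 0, -45, 0, -20, 0, 0, 0, 0, 0, 0, 0, 0, 0, 0, 0, 0, 0, 0, 0])

```text
time_s: 24.65
tcp_pos: [0.3133, 0.3326, 0.2835]
ee_rot: [[0.962, -0.271, 0.007], [-0.271, -0.962, 0.011], [0.004, -0.012, -1.0]]
wrist_force: [0.4, 0.7, 1.0]
gripper_width: 0.573
```

```bash

python3 - <<'E'
from h import *
s=sense();print(s['time_s'],s['tcp_pos'],s['wrist_force'],np.abs(s['joint_velocities']).max())
im=capture("side");cv2.imwrite("pics/sf.png",im[:,:,::-1])
im=capture("top");cv2.imwrite("pics/tf.png",im[:,:,::-1])
# pan rim height: rim circle apparent radius -> compare centre/size for up and down
m=mask(im,(130,80,30),(165,255,255),(290,165,390,260));h=cv2.convexHull(cont(m)).reshape(-1,2)
for z in(.12,.095):
    P=plane("top",h,z);print(z,cv2.minEnclosingCircle((P[:,:2]*1000).astype(np.float32)))
E
```

```text
24.65 [0.31333355 0.33257354 0.28351797] [0.3852621  0.66596058 1.01919257] 0.9724850465143067
0.12 ((599.3607788085938, -16.462549209594727), 76.07661437988281)
0.095 ((605.81396484375, -17.361928939819336), 77.54305267333984)
```

View pics/sf.png

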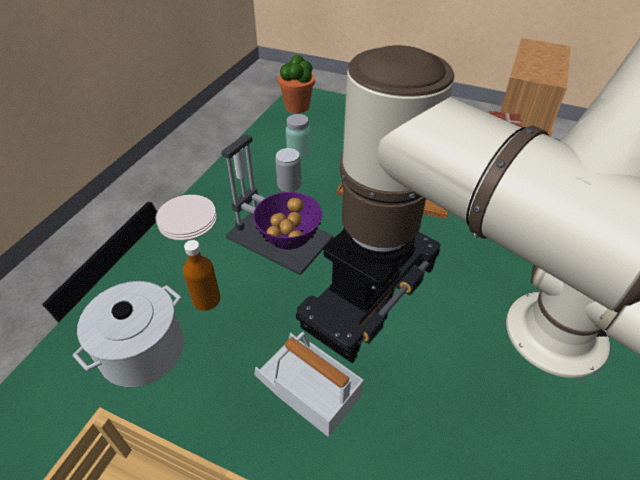

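View pics/tf.png

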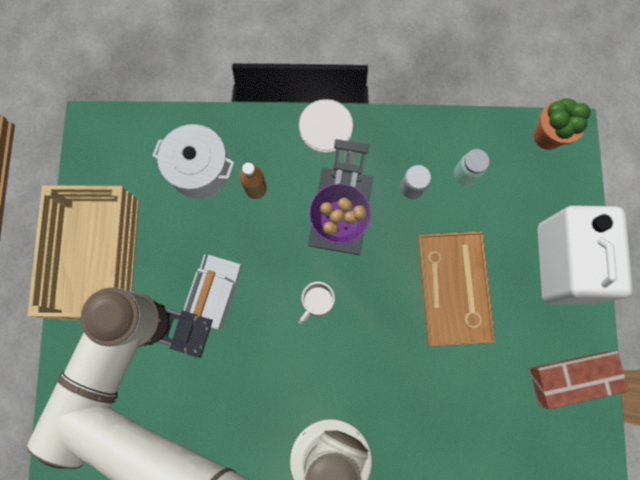

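The final views show six potatoes in the sunk colander around (341,213). The scoop is upright and free at (212,292), and the long spoon is in the tray at (470,290). Nothing else has moved, so I'm handing in.

```bash
python3 -c "
from station import finish_job
print(finish_job())"
```

```text
the job is handed in; nothing more can be done
None
```

The whole job is done and handed in at about 25 s of the 67 s allowed; the hand-in gave no verdict.

- **Spoon:** the long spoon lies flat in the empty half of the tray, beside the short spoon. I judged this by eye in the side and top views and did not measure its final position.
- **Potatoes:** all six went into the colander at about 26° of tilt and none fell elsewhere. The wrist force dropped from about 4.3 N to 2.0 N, which matches the empty scoop.
- **Colander:** it is down on its stop. With the rim taken at 95 mm, the last top view puts its centre back within half a millimetre of the earlier fit; at 120 mm it is 7 mm off.
- **Scoop:** it stands upright on the bare table about where it started, released, with the gripper well clear. The mug, can, bottle and short spoon are where they were.

**What went wrong:** the first grip on the scoop handle was about 8 mm too high and slightly tilted, and it nudged the scoop about 4 mm. I opened, corrected and gripped again before lifting. No final check failed or disagreed.

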